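# Set the handheld console on its stand and clamp it

## Task

Take the handheld game console out of the desktop organiser and set it, without dropping it, on the two narrow ledges of the metal stand, leaning flat against the back rest with its screen to the front. Slide the stand's end clamp in until the console is held snugly between the clamp and the fixed end stop. Leave the other things where they are.

Things in the scene. Friction and masses are not known exactly. Their poses are not given: they have to be found in the camera images.
- console: Handheld game console, dark grey slab 190 long, 88 high, 15 thick, 0.2 to 0.42 kg, two thumbsticks on its front. Starts standing on its long lower edge in a slot of the organiser, screen towards the robot. Origin: middle of the lower edge face. Own x: from screen to back; y: along the length; z: from lower edge up. Top edge at z = 88, plain for 55 either side of the middle.
- screen (a point): Centre of the console's black screen, on its front face: console x = -7.5, y = 0, z = 44 mm. The thumbsticks (17 mm wide, 8 mm proud) stand at y = 78, z = 62 and y = -78, z = 30 mm.
- rack: Wooden desktop organiser, fixed: base 172 (x) by 120 (y), floor 10 mm above the desk; six dividers 8 thick, 36 high above the floor, every 32 mm along x: five slots 24 wide. Console, tablet and game case stand in the slots at x = -64, 0 and 64 mm, in any order, lengthwise along y, about 45 mm free between them. Origin: centre of the underside; z up.
- stand: Aluminium console stand, fixed: base plate 150 x 180 x 8 mm carrying the tilted cradle. Its front looks along its own -x, roughly towards the robot. Origin on the desk, 15 mm in front of the base plate's centre; z up.
- cradle: Upper part of the stand, leaning back 22 deg (0.384 rad) from vertical. Origin: corner of ledges and back rest, mid-width, 80 mm above the desk. z: up along the back rest's face; x: from front to rear, rest face at x = 0; y: along the ledges, clamp on the -y side. A console properly clamped has its origin at x = -7.5, y = 0, z = 0 mm and its axes parallel to these.
- rest_top (a point): Middle of the back rest's top, cradle (0, 0, 72) mm, in the open: the rest is a fork of two arms 22 mm wide at cradle y = -45 and 45, reaching up to z = 72. Between them (68 mm) it is open above z = 22, so a finger has room behind the console.
- ledge_l (a point): Top of the ledge at cradle y = 45 mm, middle of its depth (x = -12, z = 0). Each ledge is 22 mm wide along y and reaches forward to x = -24, where a lip stands up 5 mm.
- ledge_r (a point): Top of the other, equal ledge, at cradle y = -45 mm (x = -12, z = 0).
- stop_face (a point): Centre of the inner face of the fixed end stop, at cradle (-7.5, 95, 28) mm: a wall 8 mm thick on the +y side, from cradle x = -20 to 6 and z = 2 to 50 mm.
- clamp (a joint): Slide of the end clamp along the cradle's +y, in m. 0: fully open, inner face at cradle y = -140 mm; 0.045: inner face at y = -95, just touching a console that rests against the end stop; end of travel 0.055. Stiff (about 3 N), stays where it is left. Starts at 0 to 0.025.
- clamp_face (a point): Centre of the clamp's inner face, at cradle x = -7.5, z = 28 mm. The clamp is a wall 8 mm thick (outer face 8 mm farther to cradle -y), from x = -20 to 6 and z = 2 to 50 mm, free on its outer side, where it can be pushed. Its rail runs below z = -3 mm.
- tablet: Tablet standing in the organiser: slab 178 x 108 x 12 mm, no thumbsticks. Bystander. Origin: middle of its lower edge.
- game_case: Grey plastic game case with a paper sleeve standing in the organiser: 170 x 105 x 14 mm. Bystander. Origin: middle of its lower edge.
- mouse: Black computer mouse, 118 x 60 x 36 mm, on the desk mat by the keyboard. Bystander. Origin: centre of its underside.
- phone: Black phone lying on the desk between organiser and stand, 158 x 75 x 9 mm. Bystander. Origin: centre of its underside.
- gamepad: White gamepad on the far part of the desk, 155 x 100 x 60 mm. Bystander. Origin: centre of its underside.
- mug: White mug on a cork coaster at the far part of the desk, 82 mm wide, 95 mm high. Bystander. Origin: centre of its underside.

How it is judged:
At the end, for the whole second after the job is handed in: The console rests on both ledges, flat against the back rest (within about 4 mm and 4 degrees), upright with its screen to the front; its end is within 4 mm of the fixed end stop and the clamp's face is within 3 mm of its other end; it is at rest (x of console in the frame of cradle between -0.0125 and -0.0045 m and y of console in the frame of cradle between -0.004 and 0.004 m and z of console in the frame of cradle between -0.004 and 0.004 m and angle between the z axis of console and the z axis of cradle, either way round below 0.07 rad and x of screen in the frame of cradle below -0.011 m and y of clamp_face in the frame of console above -0.098 m and linear speed of console below 0.02 m/s and angular speed of console below 0.1 rad/s); the robot touches nothing.
It fails at once if the console is dropped (it falls freely by more than about 10 mm) (linear speed of console above 0.45 m/s and contact force between the fingers and console below 0.05 N).
It fails at once if another thing on the desk or in the organiser is moved by more than 25 mm (distance of any of tablet, game_case, mouse, phone, gamepad, mug from where it was at the start of the episode above 0.025 m).
It also fails if it takes over 51 s, if anything falls off the work surface, if the arm or the gripper's body presses on something with over 40 N, if the wrist force passes 120 N, or if a joint passes its speed limit or range.

## Robot

A 6-joint arm with a two-finger parallel gripper is mounted at the origin on the work surface. World frame = base frame: x ahead of the robot, y to its left, z up, the work surface at z = 0. Lengths are in m, angles in rad, forces in N, time in s.
With the tool pointing down it reaches from about 0.375 to 0.925 m from the base axis. Payload 5.7 kg.
Tool frame: the origin (TCP) lies at the centre of the arm's flange, where the gripper is bolted on; the fingertips stand manip.tip_extent ahead of it and the grasp point (between the pads) lies 163 mm ahead of it (manip.tip_extent is the distance from the TCP to the fingertips, in m); z points along the fingers, y is the direction in which the jaws open and shut (so a half turn about z gives the same grasp; the last joint's range is limited). The gripper opens to 88 mm and grips with 3 to 60 N. Pads are 20 mm wide; open, the fingers measure 115 mm over their backs; the gripper's body (75 mm by 178 mm) begins 61 mm behind the grasp point.
Start: joints at [-1.325, 0.359, 1.51, -0, 1.272, -0.115], TCP at [0.212, -0.561, 0.405] pointing down, gripper open.
Joint ranges: [-2.97, 2.97], [-1.01, 2.36], [0.21, 2.38], [-0.96, 4.11], [0.2, 2.71], [-2.98, 2.98]. Speed limits (rad/s): [2.39, 2.39, 3.14, 3.14, 3.14, 3.14].

## Interface

Orientations are given as a unit quaternion [x, y, z, w].
In Python, from plant import monitor, viewer, close_job, spotter, manip gives the robot as it stands.
- The arm moves only by the tool apply_moves, never from a script. Its argument "series" is a list of rows, each a list of 4 numbers: the shift along the tool's x, y, z as a fraction of full scale, then the turn about the tool's z as a fraction of full scale. A call has 1 to 10 rows; each row shifts and turns the pose as measured when the row begins, along the tool's axes as they then stand; what a row does not reach is not made up. Full scale, the value 1, is 25 mm for a shift and 4 degrees for a turn. A row lasts 1/10 s, in which the tool goes at most 50 mm and 8.59 degrees, less where a joint would pass 70% of its speed; a pose out of reach is approached as far as the arm can. A call with a number of a shift or a turn outside -1 to 1 is refused whole. A call with a gripper value outside its range is refused whole. "claw" is the gripper command: -1 is fully open, 1 is shut, values between are in proportion, set as the call begins (left out, the last holds). The fingers move at their own pace and stop on an object; the grip force is fixed at half the most. Time passes only in rows, so rows that do not move let the fingers close. It gives the time, the measured TCP pose, the force and the opening at its end, in the units of the state.
- monitor.observe(): the state, without advancing time (a new reading comes with each control period).
- viewer.get_image(name): name is "scene" or "top"; returns the picture (400x640x3 uint8, red, green, blue); there is no depth.
- viewer.camera_params(name): a dict with "fx", "fy", "cx", "cy" (pixels), "k1" (the pictures are not rectified: a ray, as slopes to the right and down, at radius r is drawn at 1 + k1 r^2 times it, then the intrinsics apply), "R" (3x3) and "t" (3): a world point X has camera coordinates R X + t. Camera axes: x right, y down, z forward; pixel columns grow to the right and rows downward; lengths in m; the calibration is good to about 2 mm. A picture is of the moment at which its call begins. camera_params takes no time and is no camera call.
- close_job(): hands the job in, once; it reports no verdict.
Trained networks look in the newest picture that a camera, given by its name, has taken for a name from the list of things; names that differ only in an ending like _2 or _b are one class to them, and where a whole thing is asked for, a point or a joint stands for the part that bears it (a point fixed in the world has none). Each returns a list of dicts, best first, with "confidence" (0 to 1); they miss things now and then, are a little off and sometimes report something else, mostly with a low value. They report only what shows in the picture. A call takes as long as a camera call.
- spotter.cut_out(camera, label): "mask" (400x640 bool, what is visible of it) and "uv" ([column, row] in pixels, amid what is visible of it).
The state is a dict: "clock": time; "joint_pos": joint angles; "dq": joint speeds; "joint_torque": joint torques, N m; "eef_pos": TCP position; "tcp_rot": TCP orientation; "wrist_force": force on the tool from outside, world axes, zero at the start; "wrist_torque": the same for the moment, N m; "grip_width": opening from 0.0 (shut) to 1.0 (fully open).
Only numpy, scipy, OpenCV 4.12 (cv2) and the standard library are available. Lean on these libraries where they do the work, as an engineer would, in place of code of your own. Each camera call takes 0.05 s, during which the arm holds its last target.

## Working session

There is one attempt and no reset: what is moved stays moved. The work goes in short steps, Python scripts to look and compute and a tool call to move; the robot and the scene stay as the last step left them, time stands still between calls to the robot, and variables do not carry over. Pictures are saved under pics/ and viewed, and the job is handed in when it is done.

Besides the shell and the picture viewer there is one more tool, called after "Request:" as name(argument=value, ...), one argument or row to a line, values as JSON. apply_moves: Moves the arm, as the interface text tells. Shift numbers are shares of 25 mm and turn numbers shares of 4 degrees, none past 1 either way. Its arguments: {"type":"object","properties":{"series":{"type":"array"},"claw":{"type":"number"}},"required":["series"]}

```bash
ls; mkdir -p pics; python3 - <<'E'
from plant import monitor, viewer, spotter, manip
import cv2
print(monitor.observe()); print(manip.tip_extent)
for n in ("scene","top"):
    im=viewer.get_image(n); cv2.imwrite(f"pics/{n}0.png",im[:,:,::-1]); print(n,viewer.camera_params(n))
E
```

```text
pics
{'clock': 0.0, 'joint_pos': array([-1.32511178e+00,  3.59467891e-01,  1.51144815e+00,  1.55620646e-05,
        1.27247883e+00, -1.15133926e-01]), 'dq': array([ 0.00058726,  0.00060832, -0.00016708,  0.00016546,  0.00038063,
        0.00185388]), 'joint_torque': array([-3.12527800e-05, -5.15383852e+01, -2.70722079e+01,  6.74425671e-02,
        3.50458024e-02, -1.30617691e-04]), 'eef_pos': array([ 0.21171041, -0.56101389,  0.40382541]), 'tcp_rot': array([ 9.83770357e-01,  1.79429855e-01, -5.13588451e-05, -8.99673398e-04]), 'wrist_force': array([0.59590143, 0.42194568, 0.64865998]), 'wrist_torque': array([ 0.02661152, -0.01520415,  0.00963337]), 'grip_width': 1.0005470528043663}
0.182
scene {'fx': 489.30319110134616, 'fy': 489.30319110134616, 'cx': 320.13490966983653, 'cy': 209.27053717394153, 'k1': -0.026212611392725904, 'R': array([[ 0.04896196,  0.99880006, -0.00108453],
       [ 0.68643361, -0.03443824, -0.72637656],
       [-0.7255423 ,  0.03482036, -0.68729609]]), 't': array([-0.00314259, -0.29200098,  1.68753826])}
top {'fx': 464.0208876859105, 'fy': 464.0208876859105, 'cx': 319.7014539765528, 'cy': 192.44938551169716, 'k1': -0.08959100371977646, 'R': array([[-0.02694056, -0.99958988, -0.00970934],
       [-0.98975316,  0.02803541, -0.14000961],
       [ 0.1402244 ,  0.00583791, -0.99010254]]), 't': array([0.01687548, 0.54464519, 1.45491985])}
```

View pics/scene0.png

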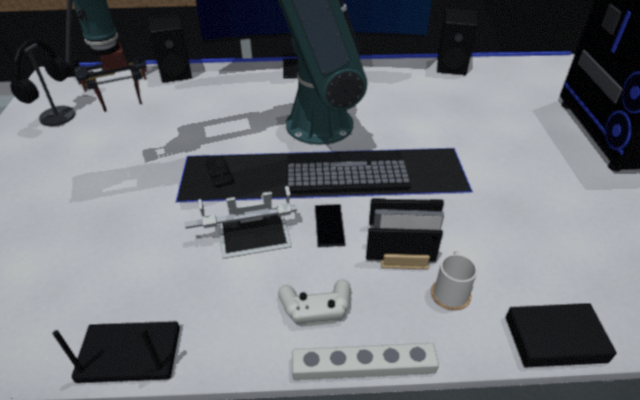

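View pics/top0.png

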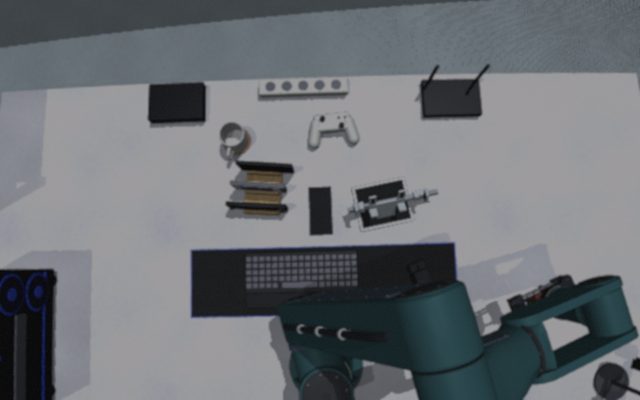

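```bash
cat > h.py <<'E'
import numpy as np, cv2
from plant import monitor, viewer, spotter, manip
from scipy.spatial.transform import Rotation as Ro
P={n:viewer.camera_params(n) for n in ("scene","top")}
def proj(n,X):
    p=P[n];X=np.atleast_2d(X);c=X@np.array(p["R"]).T+p["t"];s=c[:,:2]/c[:,2:]
    r2=(s**2).sum(1,keepdims=True);s=s*(1+p["k1"]*r2)
    return s*[p["fx"],p["fy"]]+[p["cx"],p["cy"]]
def ray(n,uv):
    p=P[n];d=(np.array(uv,float)-[p["cx"],p["cy"]])/[p["fx"],p["fy"]];s=d.copy()
    for _ in range(10): s=d/(1+p["k1"]*(s**2).sum())
    R=np.array(p["R"]);o=-R.T@p["t"];v=R.T@np.r_[s,1];return o,v
def atz(n,uv,z):
    o,v=ray(n,uv);return o+v*(z-o[2])/v[2]
def crop(n,c,w,h,f,name,im=None,draw=None):
    if im is None: im=viewer.get_image(n)
    x,y=c;x0=int(x-w/2);y0=int(y-h/2)
    s=cv2.resize(im[max(y0,0):y0+h,max(x0,0):x0+w,::-1],None,fx=f,fy=f,interpolation=cv2.INTER_CUBIC)
    if draw is not None:
        for q in draw: cv2.circle(s,(int((q[0]+.5-x0)*f),int((q[1]+.5-y0)*f)),2,(0,0,255),-1)
    cv2.imwrite(f"pics/{name}.png",s);return im
E
python3 - <<'E'
from h import *
for n in ("scene","top"):
    im=viewer.get_image(n)
    np.save(f"{n}.npy",im)
    for l in ("console","tablet","game_case","rack","stand","cradle","clamp","phone"):
        r=spotter.cut_out(n,l)
        for d in r[:3]:
            m=d["mask"];q=cv2.minAreaRect(np.argwhere(m)[:,::-1].astype(np.float32)) if m.sum() else None
            print(n,l,round(d["confidence"],2),np.round(d["uv"],1),m.sum(),[np.round(a,1) for a in q] if q else 0)
            np.save(f"m_{n}_{l}.npy",m) if d is r[0] else 0
crop("scene",(405,235),110,90,7,"s_rack",np.load("scene.npy"))
crop("scene",(245,220),140,80,5.5,"s_stand",np.load("scene.npy"))
crop("top",(258,190),90,80,7,"t_rack",np.load("top.npy"))
crop("top",(390,205),110,80,7,"t_stand",np.load("top.npy"))
print(monitor.observe()["clock"])
E
```

```text
scene console 0.71 [403.4 201.9] 954 [array([404.2, 205. ]), array([26. , 76.8]), np.float64(77.8)]
scene tablet 0.88 [401.  240.8] 2062 [array([403.5, 244.2]), array([74.6, 31.8]), np.float64(1.8)]
scene tablet 0.16 [318.4 302.6] 2199 [array([315.6, 303.8]), array([43. , 71.7]), np.float64(84.7)]
scene game_case 0.79 [409.  221.5] 1250 [array([408.5, 218.7]), array([68.7, 20. ]), np.float64(2.7)]
scene game_case 0.25 [454.3 278.5] 1725 [array([454.8, 279.8]), array([37.4, 53.9]), np.float64(16.7)]
scene rack 0.79 [406.  261.3] 658 [array([404.5, 262. ]), array([14., 47.]), np.float64(90.0)]
scene rack 0.18 [329.9 225.3] 1204 [array([330.5, 226. ]), array([44., 29.]), np.float64(90.0)]
scene stand 0.57 [251.9 224.8] 3855 [array([242. , 225.2]), array([ 59.2, 112.8]), np.float64(80.9)]
scene stand 0.43 [332.  226.2] 1172 [array([329.9, 225.5]), array([42.8, 28.4]), np.float64(86.2)]
scene cradle 0.8 [243.1 211.7] 1740 [array([239.3, 208.6]), array([ 29. , 112.7]), np.float64(81.7)]
scene clamp 0.5 [209.1 218. ] 205 [array([207. , 213.4]), array([28.2, 12.9]), np.float64(74.1)]
scene p
[... 460 characters left out ...]
, 90.2]), np.float64(76.9)]
top rack 0.75 [264.7 194.1] 973 [array([263. , 192.9]), array([36.2, 43.6]), np.float64(3.0)]
top stand 0.65 [388.9 204.2] 1177 [array([393.6, 203.2]), array([23.3, 92.2]), np.float64(78.7)]
top stand 0.6 [384.6 199.7] 2828 [array([392.6, 201.7]), array([45.9, 91.6]), np.float64(78.4)]
top stand 0.59 [258.6 185.4] 473 [array([258. , 186.1]), array([56.5,  8.9]), np.float64(4.1)]
top cradle 0.69 [390.8 205.5] 1103 [array([393.2, 203. ]), array([22.3, 92.2]), np.float64(76.9)]
top clamp 0.64 [420.9 194.7] 170 [array([421., 195.]), array([12., 16.]), np.float64(90.0)]
top phone 0.58 [319.8 209.4] 1099 [array([320. , 210.5]), array([47.7, 23.1]), np.float64(88.2)]
1.0
```

View pics/s_rack.png

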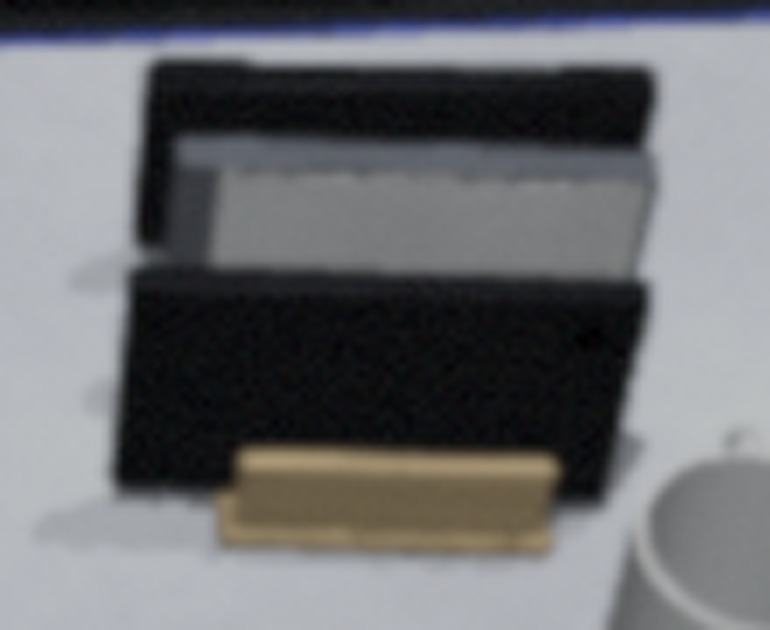

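View pics/s_stand.png

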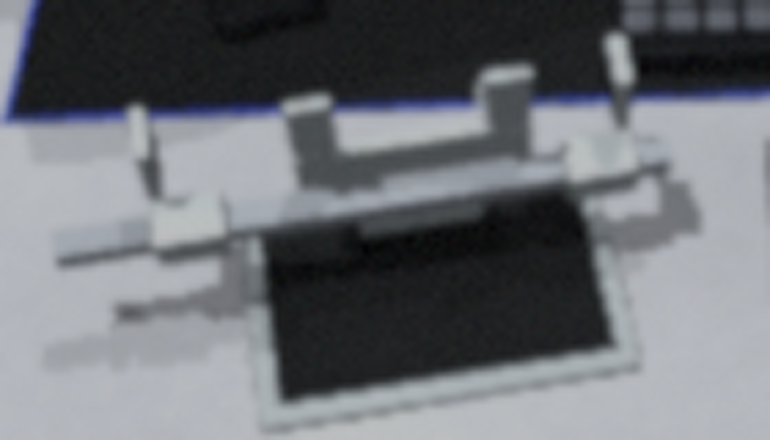

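View pics/t_rack.png

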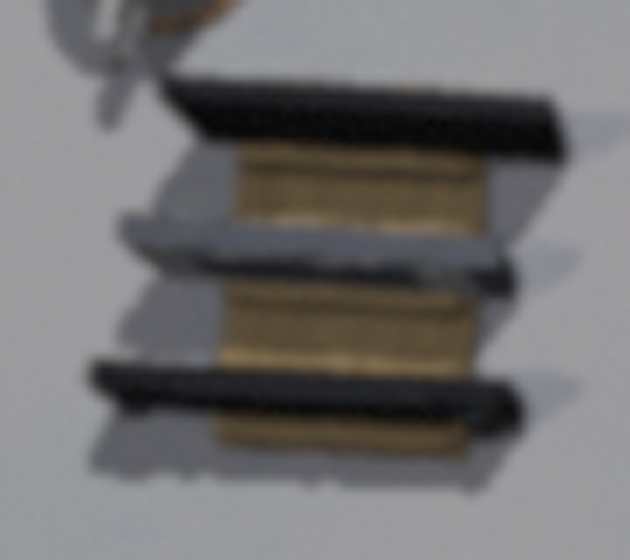

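View pics/t_stand.png

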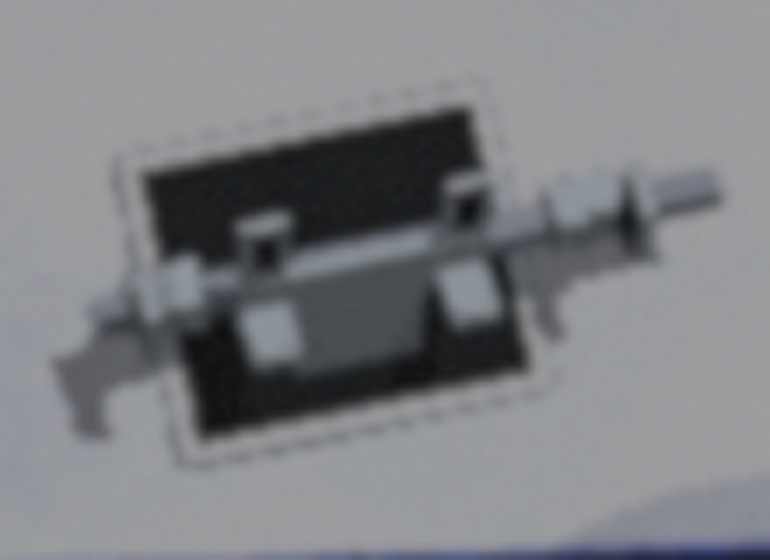

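```bash
python3 - <<'E'
from h import *
def cg(n,x0,y0,w,h,f,name):
    im=np.load(n+".npy")[y0:y0+h,x0:x0+w,::-1]
    s=cv2.resize(im,None,fx=f,fy=f,interpolation=cv2.INTER_CUBIC)
    s=cv2.convertScaleAbs(s,alpha=1.5)
    for i in range(0,w,5):
        cv2.line(s,(i*f,0),(i*f,s.shape[0]),(0,255,255) if i%10==0 else (90,120,120),1)
        if i%10==0: cv2.putText(s,str(x0+i),(i*f+1,9),0,.35,(0,0,255),1)
    for i in range(0,h,5):
        cv2.line(s,(0,i*f),(s.shape[1],i*f),(0,255,255) if i%10==0 else (90,120,120),1)
        if i%10==0: cv2.putText(s,str(y0+i),(1,i*f+9),0,.35,(0,0,255),1)
    cv2.imwrite(f"pics/{name}.png",s)
cg("top",340,175,100,55,8,"g1")
cg("scene",180,180,125,45,6,"g2")
cg("top",220,195,80,30,10,"g3")
cg("scene",355,190,100,35,8,"g4")
E
```

```text
(no output)
```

View pics/g1.png

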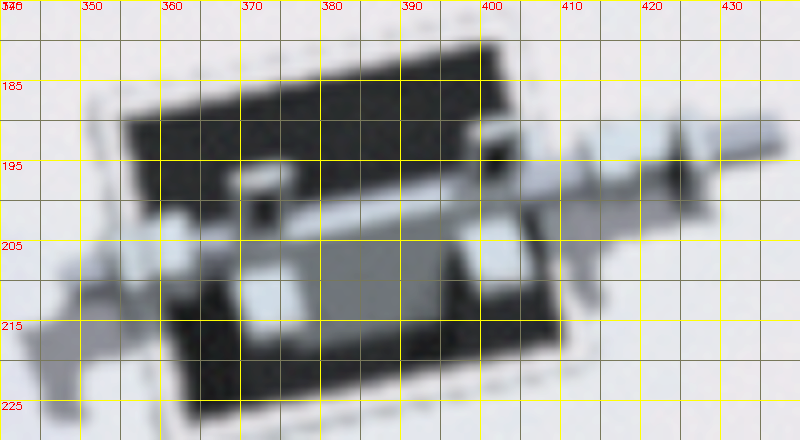

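View pics/g2.png

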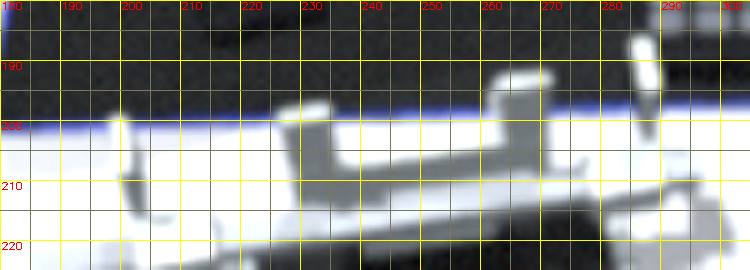

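View pics/g3.png

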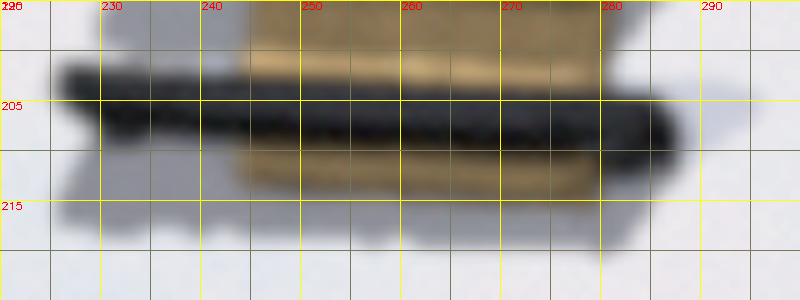

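View pics/g4.png

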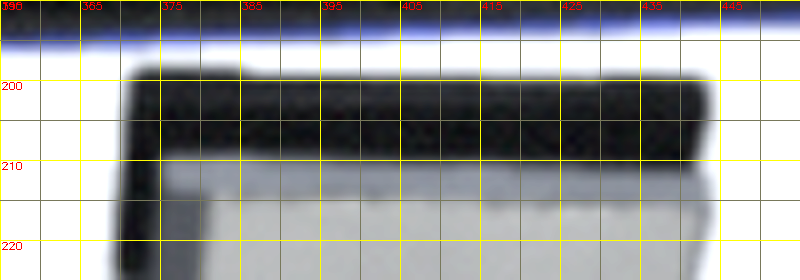

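```bash
cat >> h.py <<'E'
c22,s22=np.cos(.384),np.sin(.384)
def cr2w(p,X):
    X=np.atleast_2d(X).astype(float)/1000; th=p[2]
    sx=X[:,0]*c22+X[:,2]*s22; z=.08-X[:,0]*s22+X[:,2]*c22; y=X[:,1]
    return np.c_[p[0]+sx*np.cos(th)-y*np.sin(th),p[1]+sx*np.sin(th)+y*np.cos(th),z]
def box(x,y,z): return [[a,b,c] for a in x for b in y for c in z]
ED=[(0,1),(2,3),(4,5),(6,7),(0,2),(1,3),(4,6),(5,7),(0,4),(1,5),(2,6),(3,7)]
def over(n,x0,y0,w,h,f,name,boxes,im=None):
    if im is None: im=np.load(n+".npy")
    s=cv2.resize(im[y0:y0+h,x0:x0+w,::-1],None,fx=f,fy=f,interpolation=cv2.INTER_CUBIC)
    s=cv2.convertScaleAbs(s,alpha=1.3)
    for W,col in boxes:
        q=((proj(n,W)-[x0,y0]+.5)*f).astype(int)
        for a,b in ED: cv2.line(s,tuple(map(int,q[a])),tuple(map(int,q[b])),col,1)
    cv2.imwrite(f"pics/{name}.png",s)
def standboxes(p):
    t=p[3]; R,G,B=(0,0,255),(0,200,0),(255,0,0)
    L=[]
    for y in (-45,45):
        L.append((cr2w(p,box((0,t),(y-11,y+11),(22,72))),R)); L.append((cr2w(p,box((-24,0),(y-11,y+11),(-3,0))),G))
    L.append((cr2w(p,box((-20,6),(95,103),(2,50))),B)); L.append((cr2w(p,box((-20,6),(-148+p[4],-140+p[4]),(2,50))),B))
    return L
def co2w(q,X):  # q: x,y,yaw,lean(back +), bottom z
    X=np.atleast_2d(X).astype(float)/1000;th,l=q[2],q[3]
    sx=X[:,0]*np.cos(l)+X[:,2]*np.sin(l);z=q[4]-X[:,0]*np.sin(l)+X[:,2]*np.cos(l);y=X[:,1]
    return np.c_[q[0]+sx*np.cos(th)-y*np.sin(th),q[1]+sx*np.sin(th)+y*np.cos(th),z]
E
cat > fit.py <<'E'
from h import *
from scipy.optimize import least_squares
# name cam uv cradle fn(t,cl)
pts=[("scene",(226.5,198.5),lambda t,c:(0,-56,72)),("scene",(235,197),lambda t,c:(0,-34,72)),
("scene",(262,192.5),lambda t,c:(0,34,72)),("scene",(272,191),lambda t,c:(0,56,72)),
("top",(368.5,197.3),lambda t,c:(t/2,56,72)),("top",(376.5,195.8),lambda t,c:(t/2,34,72)),
("top",(398.5,191.7),lambda t,c:(t/2,-34,72)),("top",(405.8,189.8),lambda t,c:(t/2,-56,72)),
("scene",(285.5,186),lambda t,c:(-20,99,50)),("scene",(288,195),lambda t,c:(6,99,50)),
("scene",(199.7,199.3),lambda t,c:(-20,-144+c,50)),("scene",(202,209),lambda t,c:(6,-144+c,50)),
("top",(371.5,217),lambda t,c:(-25,56,2)),("top",(378.5,215.5),lambda t,c:(-25,34,2)),
("top",(406.5,210),lambda t,c:(-25,-56,2)),("top",(399.5,211.7),lambda t,c:(-25,-34,2)),
]
def res(p):
    r=[]
    for n,uv,f in pts: r+=list(proj(n,cr2w(p,f(p[3],p[4])))[0]-uv)
    return r
s=least_squares(res,[.5,-.2,.2,6,10],loss="soft_l1")
print("stand",np.round(s.x,4));
for (n,uv,f),r in zip(pts,np.reshape(res(s.x),(-1,2))): print(n,uv,np.round(r,1))
np.save("stand.npy",s.x)
over("top",340,175,100,55,8,"o1",standboxes(s.x));over("scene",180,180,125,45,6,"o2",standboxes(s.x))
# console
cp=[("scene",(371.5,198.5),(-7.5,-95,88)),("scene",(443,199.5),(-7.5,95,88)),
("top",(225,202),(7.5,95,88)),("top",(285.5,205),(7.5,-95,88)),("top",(225.3,204.5),(-7.5,95,88)),]
def rc(q): return [v for n,uv,X in cp for v in proj(n,co2w(np.r_[q,.01],X))[0]-uv]
k=least_squares(rc,[.5,.1,-.05,0],loss="soft_l1");print("console",np.round(k.x,4),np.round(np.reshape(rc(k.x),(-1,2)),1));np.save("cons.npy",k.x)
q=np.r_[k.x,.01];cb=[(co2w(q,box((-7.5,7.5),(-95,95),(0,88))),(0,0,255)),(co2w(q,box((-15.5,-7.5),(70,86),(54,70))),(0,255,0)),(co2w(q,box((-15.5,-7.5),(-86,-70),(22,38))),(0,255,0))]
over("top",220,195,80,30,10,"o3",cb);over("scene",355,190,100,35,8,"o4",cb)
E
python3 fit.py
```

```text
stand [ 0.4911 -0.2049  0.1913  5.4208 26.7267]
scene (226.5, 198.5) [-1.3 -0.4]
scene (235, 197) [-0.8 -0.3]
scene (262, 192.5) [-0.3 -0.2]
scene (272, 191) [-1.5 -0.1]
top (368.5, 197.3) [0.2 0.5]
top (376.5, 195.8) [-0.6  0.4]
top (398.5, 191.7) [-0.5 -0.4]
top (405.8, 189.8) [-0.7 -0.1]
scene (285.5, 186) [ 0.3 -0.7]
scene (288, 195) [-0.2 -0.8]
scene (199.7, 199.3) [ 0.4 -0.4]
scene (202, 209) [-0.6 -0.8]
top (371.5, 217) [-0.6 -0.6]
top (378.5, 215.5) [-0.7 -0.6]
top (406.5, 210) [-0.4 -1.5]
top (399.5, 211.7) [-0.3 -1.6]
console [ 0.5265  0.201  -0.0854 -0.2819] [[-1.7 -0.3]
 [ 0.   0.5]
 [-0.4 -0.7]
 [ 0.  -0.2]
 [-0.8  1.5]]
```

View pics/o1.png

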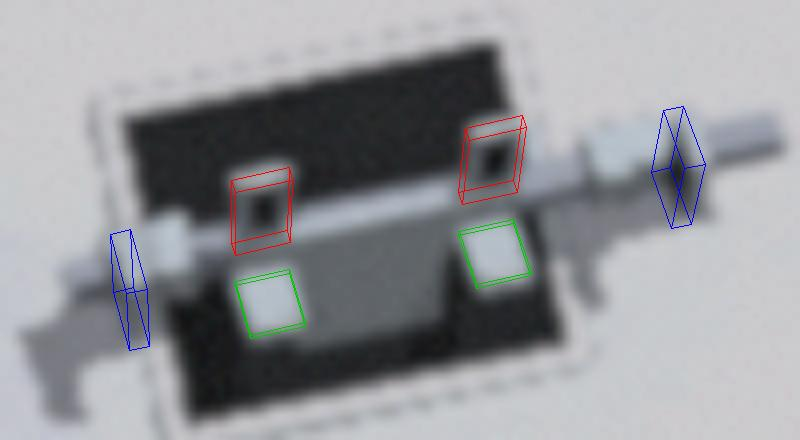

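View pics/o2.png

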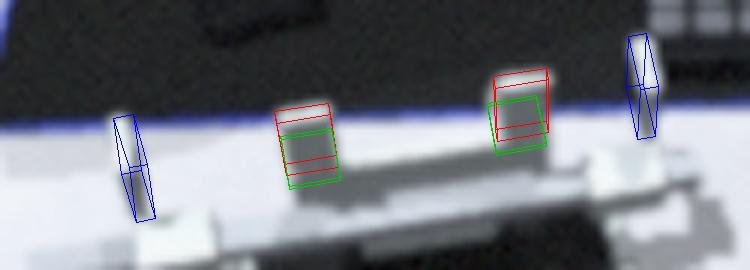

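View pics/o3.png

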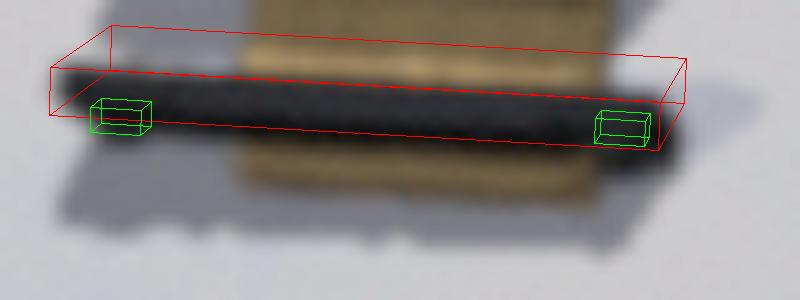

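View pics/o4.png

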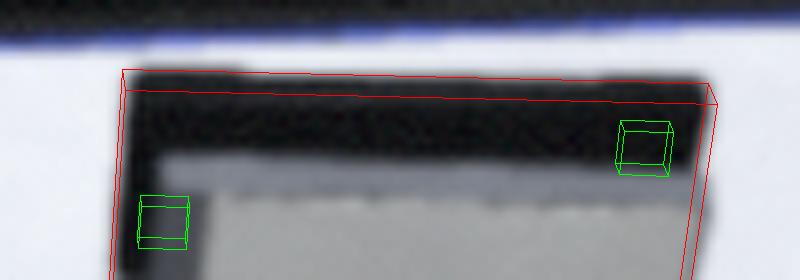

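```bash
cat > fitc.py <<'E'
from h import *
from scipy.optimize import least_squares
def lineres(n,q,A,B,col,row):
    a,b=proj(n,co2w(q,[A,B])); return a[1]+(b[1]-a[1])*(col-a[0])/(b[0]-a[0])-row
def rc(v,full=False):
    q=np.r_[v[:3],v[3],.01]
    F=[(-7.5,-95,88),(-7.5,95,88)];K=[(7.5,-95,88),(7.5,95,88)]
    r=[lineres("scene",q,*F,390,199.3),lineres("scene",q,*F,430,199.9),
       lineres("top",q,*K,250,202.3),lineres("top",q,*K,270,203.3),
       proj("scene",co2w(q,(0,-95,80)))[0,0]-371,proj("scene",co2w(q,(0,95,80)))[0,0]-443.3,
       proj("top",co2w(q,(0,95,86)))[0,0]-225,proj("top",co2w(q,(0,-95,86)))[0,0]-285.5, v[3]*30]
    return r
k=least_squares(rc,[.5,.1,-.05,0]);print(np.round(k.x,4),np.round(k.fun,2));np.save("cons.npy",k.x)
q=np.r_[k.x,.01]
cb=[(co2w(q,box((-7.5,7.5),(-95,95),(0,88))),(0,0,255)),(co2w(q,box((-15.5,-7.5),(70,86),(54,70))),(0,255,0)),(co2w(q,box((-15.5,-7.5),(-86,-70),(22,38))),(0,255,0))]
qr=q.copy();qr[3]=0;qr[4]=0
cb+=[(co2w(qr,box((64-86,64+86),(-60,60),(0,10))),(255,200,0)),(co2w(qr,box((64-84,64-76),(-60,60),(10,46))),(255,100,0)),(co2w(qr,box((64+76,64+84),(-60,60),(10,46))),(255,100,0)),(co2w(qr,box((64+58,64+70),(-89,89),(10,118))),(255,0,200)),(co2w(qr,box((64-7,64+7),(-85,85),(10,115))),(255,0,200))]
over("top",215,150,95,75,8,"o3",cb);over("scene",355,190,100,85,7,"o4",cb)
E
python3 fitc.py
```

```text
[ 0.5065  0.203  -0.0942 -0.0048] [-1.32 -0.74 -1.01 -0.67 -0.95  0.38 -0.55 -0.14 -0.14]
```

View pics/o3.png

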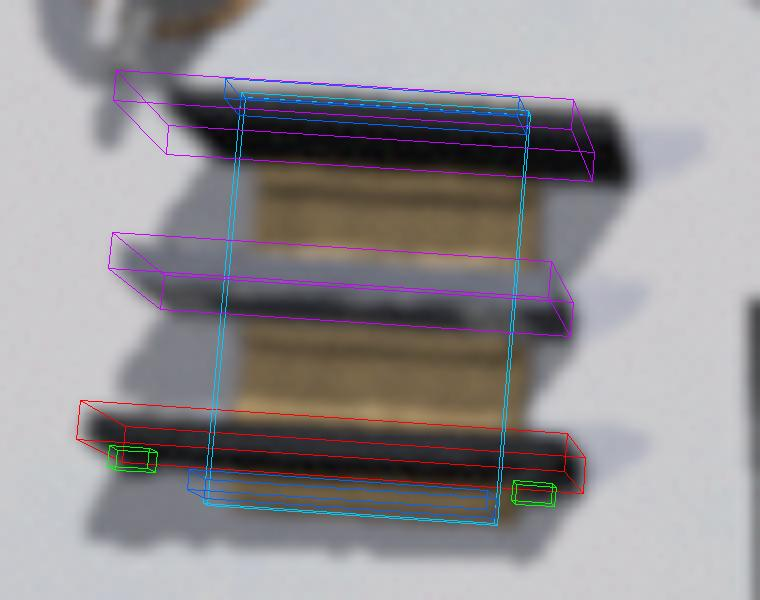

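View pics/o4.png

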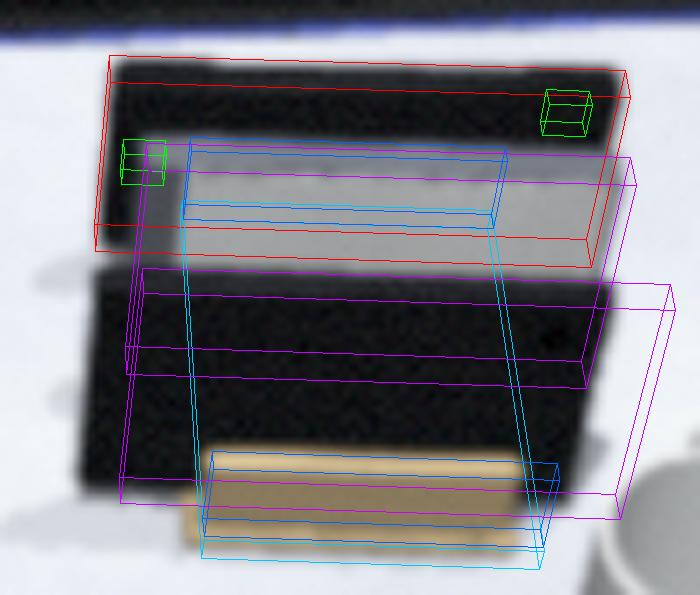

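```bash
cat > fitc.py <<'E'
from h import *
from scipy.optimize import least_squares
def edge(n,cols,r0,r1,sgn):
    im=cv2.GaussianBlur(np.load(n+".npy").astype(float).mean(2),(0,0),.7);out=[]
    for c in cols:
        g=sgn*np.diff(im[r0:r1,c]);i=g.argmax()
        if 0<i<len(g)-1:
            d=.5*(g[i-1]-g[i+1])/(g[i-1]-2*g[i]+g[i+1]);out.append((c,r0+i+.5+d))
    return np.array(out)
def vedge(n,rows,c0,c1,sgn):
    im=cv2.GaussianBlur(np.load(n+".npy").astype(float).mean(2),(0,0),.7);out=[]
    for r in rows:
        g=sgn*np.diff(im[r,c0:c1]);i=g.argmax()
        if 0<i<len(g)-1:
            d=.5*(g[i-1]-g[i+1])/(g[i-1]-2*g[i]+g[i+1]);out.append((c0+i+.5+d,r))
    return np.array(out)
eS=edge("scene",range(388,430),195,204,-1); eT=edge("top",range(240,276),198,206,-1)
vL=vedge("scene",range(203,218),364,378,-1); vR=vedge("scene",range(203,209),436,450,1)
print(np.round(np.polyfit(eS[:,0]-408,eS[:,1],1),3),np.round(np.polyfit(eT[:,0]-258,eT[:,1],1),3))
print("L",np.round(vL[:,0],1),"R",np.round(vR[:,0],1)); print(np.round(eT[::5],1).tolist())
def lr(n,q,A,B,E,ax=0):
    a,b=proj(n,co2w(q,[A,B])); return a[1-ax]+(b[1-ax]-a[1-ax])*(E[:,ax]-a[ax])/(b[ax]-a[ax])-E[:,1-ax]
def rc(v):
    q=np.r_[v[:3],v[3],.01]
    return np.r_[lr("scene",q,(-7.5,-95,88),(-7.5,95,88),eS),lr("top",q,(7.5,-95,88),(7.5,95,88),eT),
     2*lr("scene",q,(7.5,-95,88),(7.5,-95,0),vL,1),2*lr("scene",q,(7.5,95,88),(7.5,95,0),vR,1),v[3]*60]
k=least_squares(rc,[.5,.1,-.05,0],loss="soft_l1");print(np.round(k.x,4),[round(float(x.mean()),2) for x in np.split(k.fun,[len(eS),len(eS)+len(eT),len(eS)+len(eT)+len(vL)])]);np.save("cons.npy",k.x)
q=np.r_[k.x,.01]
cb=[(co2w(q,box((-7.5,7.5),(-95,95),(0,88))),(0,0,255)),(co2w(q,box((-15.5,-7.5),(70,86),(54,70))),(0,255,0)),(co2w(q,box((-15.5,-7.5),(-86,-70),(22,38))),(0,255,0))]
qr=q.copy();qr[3]=0;qr[4]=0
cb+=[(co2w(qr,box((64-86,64+86),(-60,60),(0,10))),(255,200,0)),(co2w(qr,box((64-84,64-76),(-60,60),(10,46))),(255,100,0)),(co2w(qr,box((64+76,64+84),(-60,60),(10,46))),(255,100,0)),(co2w(qr,box((64+58,64+70),(-89,89),(10,118))),(255,0,200)),(co2w(qr,box((64-7,64+7),(-85,85),(10,115))),(255,0,200))]
over("top",215,150,95,75,8,"o3",cb);over("scene",355,190,100,85,7,"o4",cb)
E
python3 fitc.py; sed -i 's/for n,uv,f in pts: r+=list(proj(n,cr2w(p,f(p\[3\],p\[4\])))\[0\]-uv)/for n,uv,f in pts: r+=list(proj(n,cr2w(p,f(p[3],p[4])))[0]-uv+.5)/' fit.py; sed -i '/^# console/,$d' fit.py; python3 fit.py
```

```text
[1.20000e-02 1.99059e+02] [4.8000e-02 2.0268e+02]
L [370.3 370.2 370.1 370.  369.9 369.9 369.9 369.8 369.6 369.6 369.5 369.3
 369.1 369.  369. ] R [443.2 443.1 442.9 442.6 442.4 442.1]
[[240.0, 202.1], [245.0, 202.0], [250.0, 202.3], [255.0, 202.5], [260.0, 202.7], [265.0, 203.1], [270.0, 203.3], [275.0, 203.5]]
[ 0.5217  0.2011 -0.0543 -0.2075] [-0.19, -0.13, -0.35, -0.75]
stand [ 0.4903 -0.2048  0.1855 11.373  25.5249]
scene (226.5, 198.5) [-0.8 -0.2]
scene (235, 197) [-0.3 -0.1]
scene (262, 192.5) [0.2 0.1]
scene (272, 191) [-1.   0.3]
top (368.5, 197.3) [0.5 0.3]
top (376.5, 195.8) [-0.3  0.3]
top (398.5, 191.7) [-0.2 -0.4]
top (405.8, 189.8) [-0.4 -0. ]
scene (285.5, 186) [ 0.8 -0.3]
scene (288, 195) [ 0.3 -0.3]
scene (199.7, 199.3) [ 0.5 -0.2]
scene (202, 209) [-0.6 -0.6]
top (371.5, 217) [-0.2  0.1]
top (378.5, 215.5) [-0.2  0.1]
top (406.5, 210) [ 0.1 -0.6]
top (399.5, 211.7) [ 0.2 -0.8]
```

View pics/o3.png

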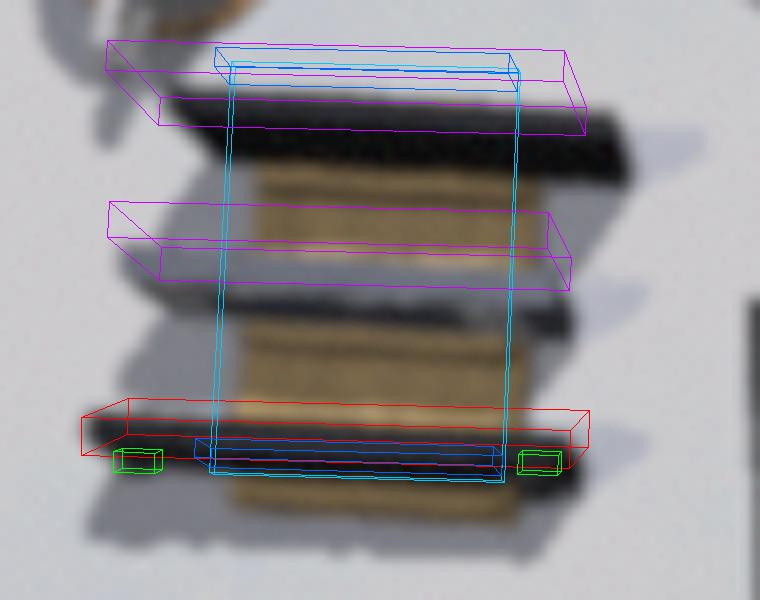

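View pics/o4.png

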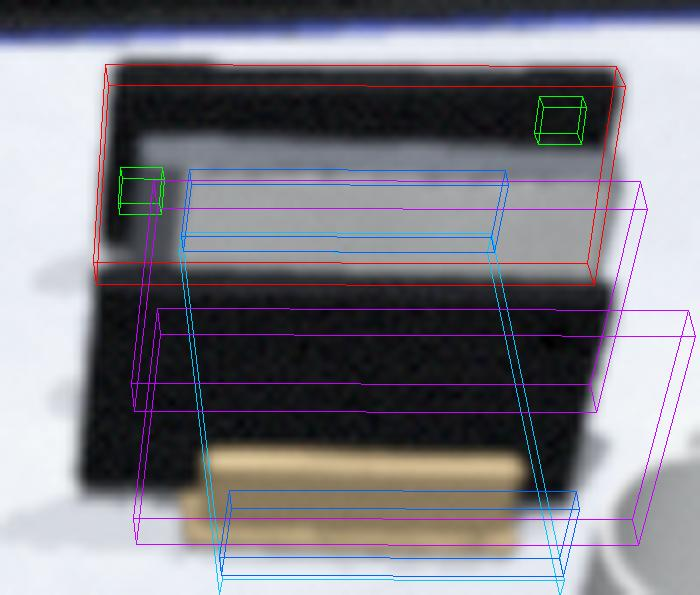

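View pics/o1.png

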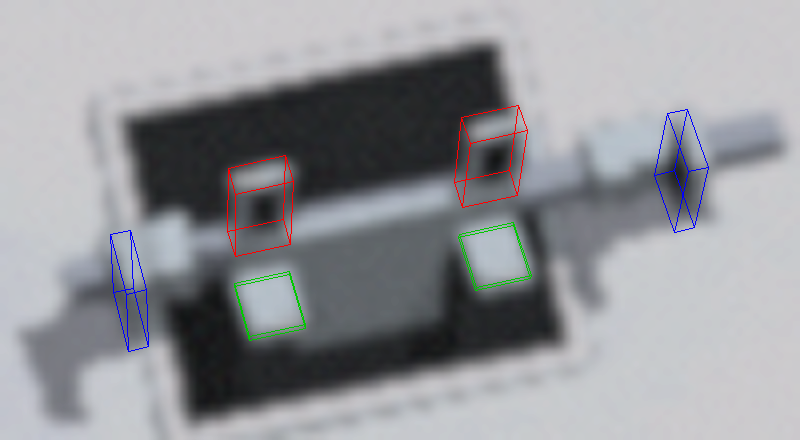

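View pics/o2.png

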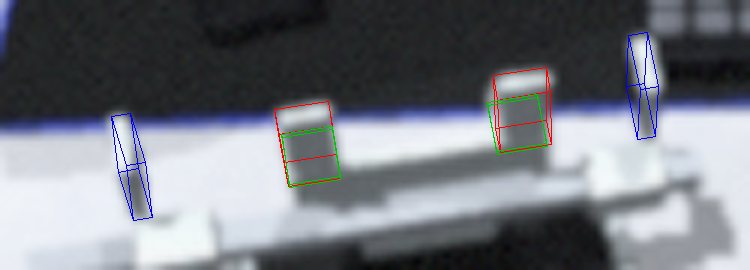

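```bash
sed -i 's/v\[3\]\*60/v[3]*3000/' fitc.py; python3 fitc.py; python3 - <<'E'
from h import *
p=np.array([.4905,-.2048,.188,6,25.5]);np.save("stand.npy",p)
for l,m in (("scene",0),("top",0)):
    pass
s=monitor.observe();print(Ro.from_quat(s["tcp_rot"]).as_matrix().round(3),s["eef_pos"])
# x by camera
E
```

```text
[1.20000e-02 1.99059e+02] [4.8000e-02 2.0268e+02]
L [370.3 370.2 370.1 370.  369.9 369.9 369.9 369.8 369.6 369.6 369.5 369.3
 369.1 369.  369. ] R [443.2 443.1 442.9 442.6 442.4 442.1]
[[240.0, 202.1], [245.0, 202.0], [250.0, 202.3], [255.0, 202.5], [260.0, 202.7], [265.0, 203.1], [270.0, 203.3], [275.0, 203.5]]
[ 0.5051  0.2024 -0.0488 -0.    ] [-0.84, -0.68, -0.34, 1.05]
[[ 0.936  0.353 -0.   ]
 [ 0.353 -0.936  0.   ]
 [ 0.    -0.    -1.   ]] [ 0.21178944 -0.56135898  0.40462541]
```

View pics/o3.png

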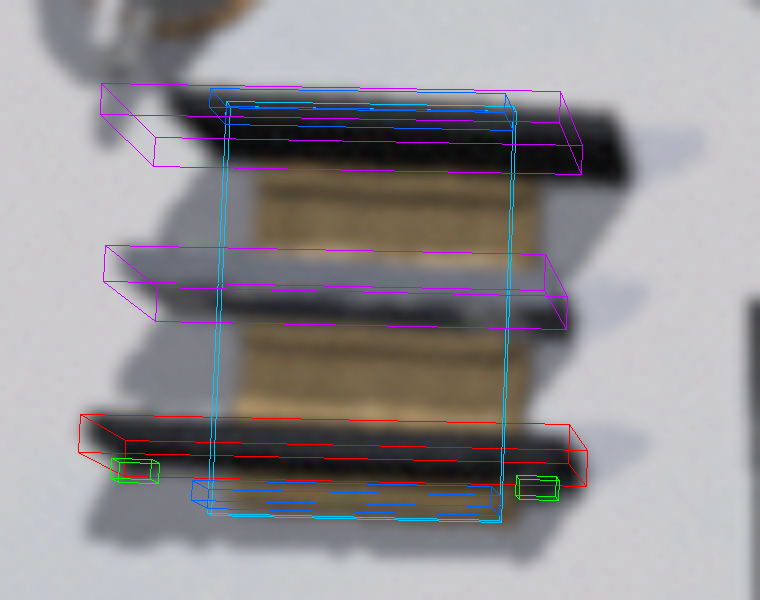

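View pics/o4.png

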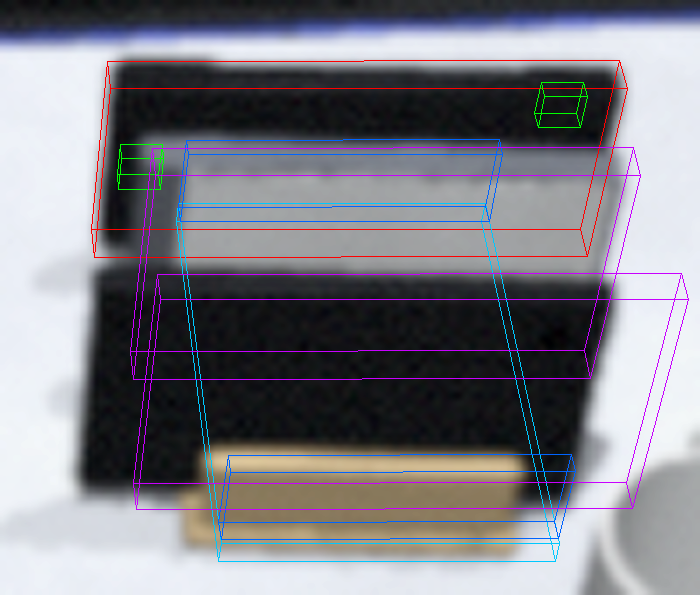

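Request:
apply_moves(
  series=[
    [0,0,0,-1],
    [0,0,0,-1],
    [0,0,0,-1],
    [0,0,0,-1],
    [0,0,0,-1],
    [0,0,0,-1],
    [0,0,0,-1],
    [0,0,0,-1],
    [0,0,0,-1],
    [0,0,0,-1],
  ],
  claw=-0.1,
)

```text
clock: 2.0
eef_pos: [0.2118, -0.5614, 0.4047]
tcp_rot: [0.856, 0.517, 0.0, 0.0]
wrist_force: [-0.6, -0.2, 0.1]
grip_width: 0.552
```

```bash
cat >> h.py <<'E'
def to(xyz,a_deg):
    s=monitor.observe();R=Ro.from_quat(s["tcp_rot"]).as_matrix();a=np.degrees(np.arctan2(R[1,0],R[0,0]))
    d=R.T@(np.array(xyz)-s["eef_pos"])*1000
    dt=-((a_deg-a+180)%360-180)
    print("t",round(s["clock"],2),"pos",s["eef_pos"].round(4),"a",round(a,2),"grip",round(s["grip_width"]*88,1),"F",s["wrist_force"].round(1))
    print("tool mm",d.round(1),"units",(d/25).round(2),"turn deg",round(dt,2),"units",round(dt/4,2))
E
python3 -c "
from h import *
to((.505,.201,.405),85.8)"
```

```text
t 2.0 pos [ 0.2118 -0.5614  0.4047] a 62.26 grip 48.5 F [-0.6 -0.2  0.1]
tool mm [ 8.112e+02 -9.540e+01 -3.000e-01] units [ 3.245e+01 -3.820e+00 -1.000e-02] turn deg -23.54 units -5.89
```

Request:
apply_moves(
  series=[
    [0,0,0,-1],
    [0,0,0,-1],
    [0,0,0,-1],
    [0,0,0,-1],
    [0,0,0,-1],
    [0,0,0,-0.8],
  ],
)

```text
clock: 2.6
eef_pos: [0.2118, -0.5613, 0.4047]
tcp_rot: [0.728, 0.685, 0.0, 0.0]
wrist_force: [-0.0, 0.1, 0.4]
grip_width: 0.551
```

```bash
python3 -c "
from h import *
to((.505,.201,.405),85.8)"
```

```text
t 2.6 pos [ 0.2118 -0.5613  0.4047] a 86.48 grip 48.5 F [-0.   0.1  0.4]
tool mm [ 7.789e+02  2.458e+02 -3.000e-01] units [ 3.116e+01  9.830e+00 -1.000e-02] turn deg 0.68 units 0.17
```

Request:
apply_moves(
  series=[
    [0.5,0.4,0,0],
    [0.9,0.5,0,0],
    [1,0.5,0,0],
    [1,0.5,0,0],
    [1,0.5,0,0],
    [1,0.5,0,0],
    [1,0.5,0,0],
    [1,0.5,0,0],
    [1,0.5,0,0],
    [1,0.5,0,0],
  ],
)

```text
clock: 3.6
eef_pos: [0.3569, -0.3215, 0.4047]
tcp_rot: [0.735, 0.678, 0.001, 0.0]
wrist_force: [-0.1, -0.8, -0.8]
grip_width: 0.55
```

Request:
apply_moves(
  series=[
    [1,0.5,0,0],
    [1,0.5,0,0],
    [1,0.5,0,0],
    [1,0.5,0,0],
    [1,0.3,0,0],
    [1,0.3,0,0],
    [1,0.3,0,0],
    [1,0.2,0,0],
    [1,0,0,0],
    [1,0,0,0],
  ],
)

```text
clock: 4.6
eef_pos: [0.4588, -0.0579, 0.4068]
tcp_rot: [0.74, 0.672, 0.004, 0.0]
wrist_force: [-0.2, 0.2, 0.3]
grip_width: 0.551
```

```bash
python3 -c "
from h import *
to((.505,.201,.405),85.8)"
```

```text
t 4.6 pos [ 0.4588 -0.0579  0.4068] a 84.47 grip 48.5 F [-0.2  0.2  0.3]
tool mm [262.1  21.    3.3] units [10.49  0.84  0.13] turn deg -1.33 units -0.33
```

Request:
apply_moves(
  series=[
    [1,0.1,0,0],
    [1,0.1,0,0],
    [1,0.1,0,0],
    [1,0.1,0,0],
    [1,0.1,0,0],
    [1,0.1,0,0],
    [1,0.1,0,0],
    [1,0.1,0,0],
    [1,0,0,-0.2],
    [0.6,0,0,-0.1],
  ],
  claw=0.1,
)

```text
clock: 5.6
eef_pos: [0.4963, 0.1987, 0.4095]
tcp_rot: [0.738, 0.675, 0.005, -0.001]
wrist_force: [-0.3, 0.1, 0.8]
grip_width: 0.45
```

```bash
python3 -c "
from h import *
to((.505,.201,.405),85.8)"
```

```text
t 5.6 pos [0.4963 0.1987 0.4095] a 84.92 grip 39.6 F [-0.3  0.1  0.8]
tool mm [3.  8.4 4.6] units [0.12 0.34 0.18] turn deg -0.88 units -0.22
```

Request:
apply_moves(
  series=[
    [0.1,0.3,0.3,-0.2],
    [0,0,0.8,0],
    [0,0,1,0],
    [0,0,1,0],
    [0,0,0.8,0],
    [0,0,0.3,0],
    [0,0,0,0],
  ],
)

```text
clock: 6.3
eef_pos: [0.5036, 0.2039, 0.2999]
tcp_rot: [0.733, 0.68, 0.006, -0.001]
wrist_force: [0.5, -0.2, -0.3]
grip_width: 0.45
```

```bash
python3 - <<'E'
from h import *
to((.505,.201,.249),85.8)
for n in("scene","top"): np.save(n+".npy",viewer.get_image(n))
q=np.array([.504,.201,-.073,0,.01])
cb=[(co2w(q,box((-7.5,7.5),(-95,95),(0,88))),(0,0,255))]
over("top",215,150,95,75,8,"p1",cb);over("scene",355,160,100,85,7,"p2",cb)
E
```

```text
t 6.3 pos [0.5036 0.2039 0.2999] a 85.74 grip 39.6 F [ 0.5 -0.2 -0.3]
tool mm [-3.3  1.3 50.9] units [-0.13  0.05  2.03] turn deg -0.06 units -0.02
```

View pics/p1.png

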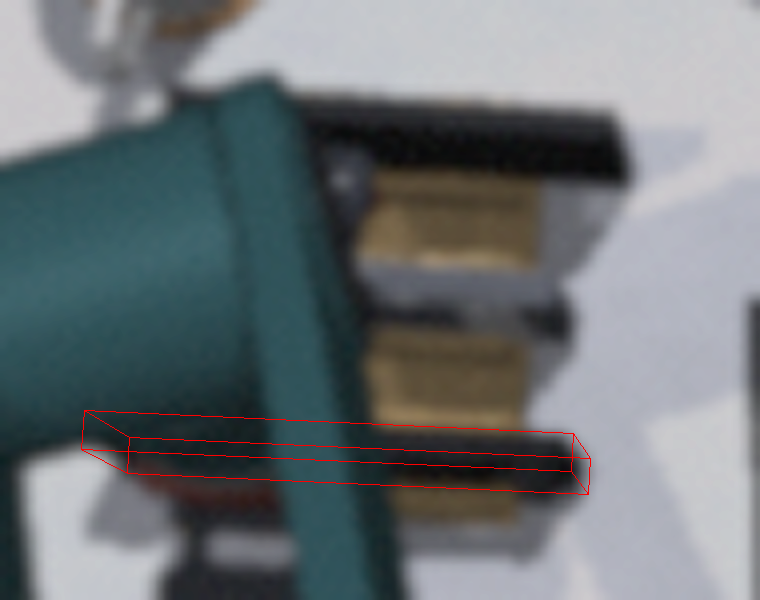

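View pics/p2.png

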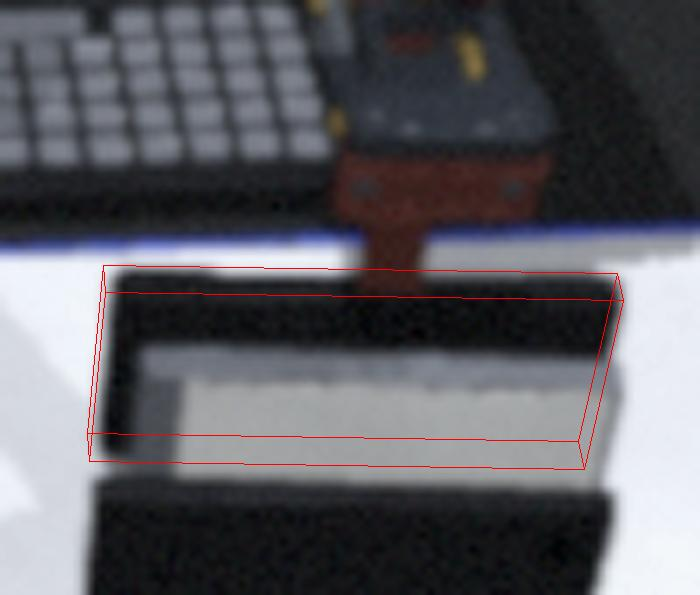

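```bash
python3 - <<'E'
from h import *
s=monitor.observe();R=Ro.from_quat(s["tcp_rot"]).as_matrix();o=s["eef_pos"]
def tb(x,y,z): return np.array(box(x,y,z))/1000@R.T+o
cb=[(tb((-10,10),(20,33),(130,182)),(0,0,255)),(tb((-10,10),(-33,-20),(130,182)),(0,255,0))]
for zz in (.01,.005): cb.append((co2w(np.array([.504,.201,-.073,0,zz]),box((-7.5,7.5),(-95,95),(0,88))),(255,0,0)))
over("scene",355,160,100,85,7,"p2",cb)
E
```

```text
(no output)
```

View pics/p2.png

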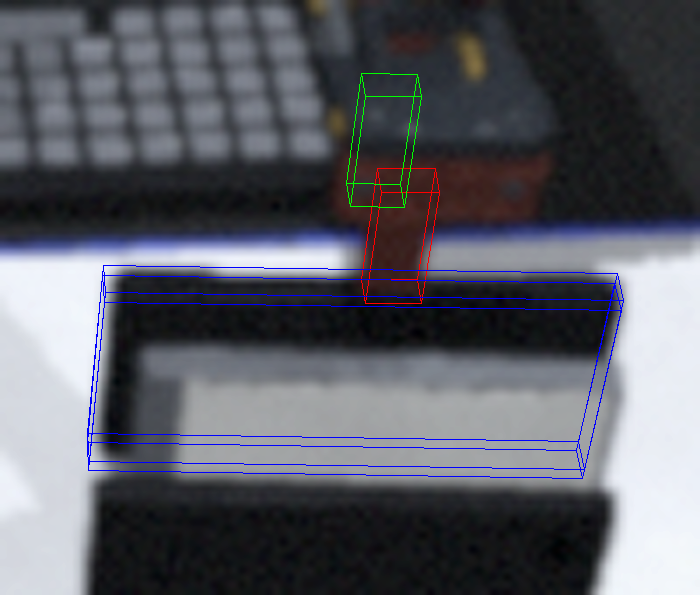

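Request:
apply_moves(
  series=[
    [0,0.1,0.4,0],
    [0,0,0.4,0],
    [0,0,0.4,0],
    [0,0,0.3,0],
    [0,0,0,0],
  ],
)

```text
clock: 6.9
eef_pos: [0.5088, 0.2045, 0.2634]
tcp_rot: [0.733, 0.68, 0.009, 0.001]
wrist_force: [-0.3, -1.1, -0.5]
grip_width: 0.45
```

```bash
python3 - <<'E'
from h import *
to((.505,.203,.249),85.8)
for n in("scene","top"): np.save(n+".npy",viewer.get_image(n))
s=monitor.observe();R=Ro.from_quat(s["tcp_rot"]).as_matrix();o=s["eef_pos"]
def tb(x,y,z): return np.array(box(x,y,z))/1000@R.T+o
cb=[(tb((-10,10),(20,33),(130,182)),(0,0,255))]
over("scene",355,160,100,85,7,"p3",cb)
E
```

```text
t 6.9 pos [0.5088 0.2045 0.2634] a 85.72 grip 39.6 F [-0.3 -1.1 -0.5]
tool mm [-1.9 -3.9 14.3] units [-0.08 -0.16  0.57] turn deg -0.08 units -0.02
```

View pics/p3.png

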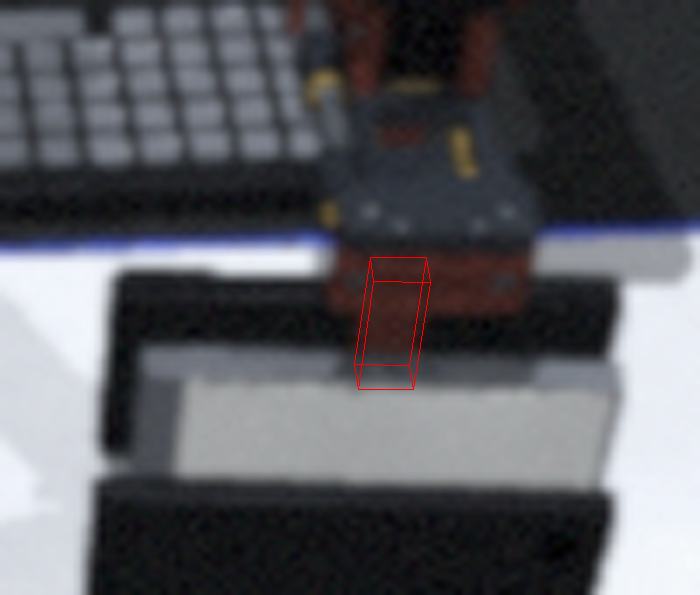

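Request:
apply_moves(
  series=[
    [0,-0.1,0.3,0],
    [0,-0.1,0.2,0],
    [0,0,0.1,0],
    [0,0,0,0],
  ],
)

```text
clock: 7.4
eef_pos: [0.5041, 0.2054, 0.2485]
tcp_rot: [0.733, 0.68, 0.01, 0.001]
wrist_force: [0.2, 0.2, 0.5]
grip_width: 0.447
```

Request:
apply_moves(
  series=[
    [0,0,0,0],
    [0,0,0,0],
    [0,0,0,0],
    [0,0,0,0],
    [0,0,0,0],
  ],
  claw=1,
)

```text
clock: 7.9
eef_pos: [0.5039, 0.2054, 0.2489]
tcp_rot: [0.733, 0.68, 0.01, 0.001]
wrist_force: [0.9, 0.0, -1.3]
grip_width: 0.168
```

```bash
python3 - <<'E'
from h import *
to((.505,.203,.249),85.8)
s=monitor.observe();print(Ro.from_quat(s["tcp_rot"]).as_matrix().round(4))
for n in("scene","top"): np.save(n+".npy",viewer.get_image(n))
over("scene",355,160,100,85,7,"p4",[])
E
```

```text
t 7.9 pos [0.5039 0.2054 0.2489] a 85.73 grip 14.8 F [ 0.9  0.  -1.3]
tool mm [-2.3  1.3 -0.1] units [-0.09  0.05 -0.  ] turn deg -0.07 units -0.02
[[ 0.0745  0.9971  0.0169]
 [ 0.9971 -0.0747  0.0124]
 [ 0.0136  0.0159 -0.9998]]
```

View pics/p4.png

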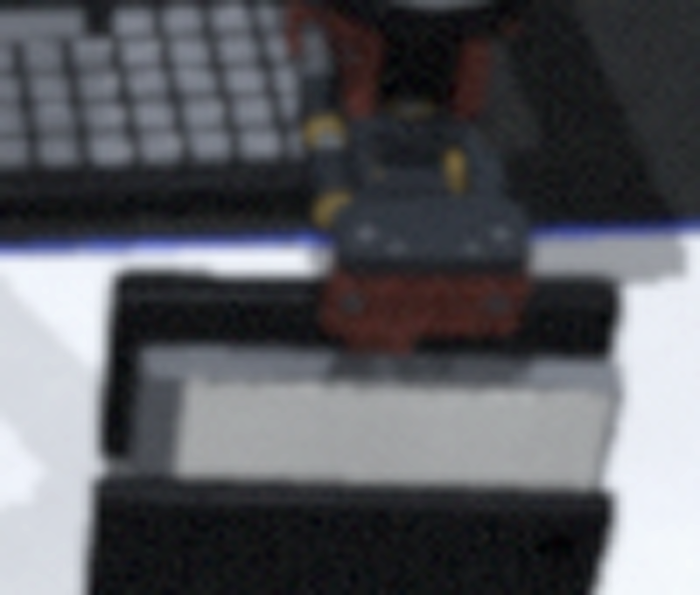

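Request:
apply_moves(
  series=[
    [0,0,-0.2,0],
    [0,0,-0.5,0],
    [0,0,-0.8,0],
    [0,0,-0.8,0],
    [0,0,-0.8,0],
    [0,0,-0.8,0],
    [0,0,-0.8,0],
    [0,0,-0.8,0],
    [0,0,-0.8,0],
    [0,0,-0.8,0],
  ],
)

```text
clock: 9.0
eef_pos: [0.4984, 0.2022, 0.4368]
tcp_rot: [0.733, 0.68, 0.008, 0.0]
wrist_force: [0.8, -0.1, -3.0]
grip_width: 0.172
```

```bash
cat >> h.py <<'E'
def tip():
    s=monitor.observe();R=Ro.from_quat(s["tcp_rot"]).as_matrix();print("grasp pt",(s["eef_pos"]+.163*R[:,2]).round(4),"zaxis",R[:,2].round(4))
def goal(p,off,z_tcp):
    "tcp target so that grasp pt sits over cradle/console horizontally; off=(stand fwd mm, stand y mm)"
E
python3 - <<'E'
from h import *
to((.505,.203,.44),85.8);tip()
for n in("scene","top"): np.save(n+".npy",viewer.get_image(n))
over("scene",355,120,100,85,7,"p5",[]);over("top",215,150,95,75,8,"p6",[])
E
```

```text
t 9.0 pos [0.4984 0.2022 0.4368] a 85.73 grip 15.1 F [ 0.8 -0.1 -3. ]
tool mm [ 1.3  6.6 -3.1] units [ 0.05  0.26 -0.13] turn deg -0.07 units -0.02
grasp pt [0.5004 0.2039 0.2738] zaxis [ 0.0125  0.0104 -0.9999]
```

View pics/p5.png

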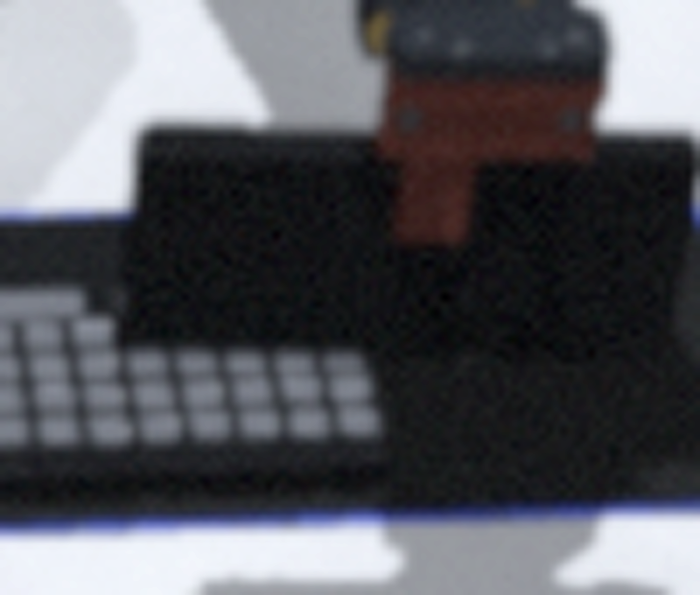

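View pics/p6.png

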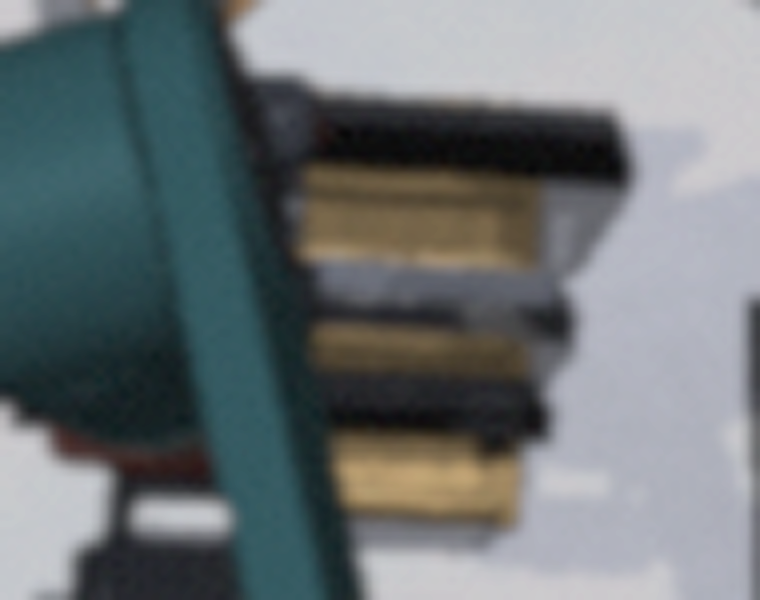

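Request:
apply_moves(
  series=[
    [-0.3,0,0,0],
    [-0.6,0,0,-0.3],
    [-0.8,0,0,-0.3],
    [-0.8,0,0,-0.3],
    [-0.8,0.1,0,-0.3],
    [-0.8,0.1,0,-0.3],
    [-0.8,0.1,0,-0.3],
    [-0.8,0.1,0,-0.3],
    [-0.8,0.1,0,-0.3],
    [-0.8,0.1,0,-0.3],
  ],
)

```text
clock: 10.1
eef_pos: [0.5101, 0.0122, 0.4253]
tcp_rot: [0.661, 0.75, 0.003, -0.004]
wrist_force: [0.1, 0.0, -2.8]
grip_width: 0.171
```

```bash
python3 -c "
from h import *
to((.48,-.205,.435),100.8);tip()"
```

```text
t 10.1 pos [0.5101 0.0122 0.4253] a 97.19 grip 15.0 F [ 0.1  0.  -2.8]
tool mm [-211.6  -57.   -11.8] units [-8.47 -2.28 -0.47] turn deg -3.61 units -0.9
grasp pt [0.5098 0.0139 0.2624] zaxis [-0.0016  0.0101 -0.9999]
```

Request:
apply_moves(
  series=[
    [-0.8,-0.2,-0.1,-0.2],
    [-0.8,-0.2,-0.1,-0.2],
    [-0.8,-0.2,-0.1,-0.2],
    [-0.8,-0.2,-0.1,-0.1],
    [-0.8,-0.2,-0.1,-0.1],
    [-0.8,-0.2,-0.1,0],
    [-0.8,-0.2,0,0],
    [-0.8,-0.2,0,0],
    [-0.8,-0.2,0,0],
    [-0.5,-0.2,0,0],
  ],
)

```text
clock: 11.1
eef_pos: [0.4843, -0.1976, 0.4245]
tcp_rot: [0.64, 0.768, -0.002, -0.015]
wrist_force: [-0.9, 0.2, -2.9]
grip_width: 0.167
```

```bash
python3 -c "
from h import *
to((.48,-.205,.41),100.8);tip()"
```

```text
t 11.1 pos [ 0.4843 -0.1976  0.4245] a 100.43 grip 14.7 F [-0.9  0.2 -2.9]
tool mm [-6.8 -5.3 14.5] units [-0.27 -0.21  0.58] turn deg -0.37 units -0.09
grasp pt [ 0.4802 -0.195   0.2616] zaxis [-0.0256  0.0157 -0.9995]
```

Request:
apply_moves(
  series=[
    [-0.3,0.1,0.3,-0.1],
    [-0.1,0.1,0.4,0],
    [0,0,0.4,0],
    [0,0,0,0],
  ],
)

```text
clock: 11.5
eef_pos: [0.4893, -0.2068, 0.3917]
tcp_rot: [0.638, 0.77, -0.002, -0.017]
wrist_force: [0.3, 0.1, -2.9]
grip_width: 0.171
```

```bash
python3 - <<'E'
from h import *
to((.4879,-.2072,.39),100.8);tip()
for n in("scene","top"): np.save(n+".npy",viewer.get_image(n))
s=monitor.observe();R=Ro.from_quat(s["tcp_rot"]).as_matrix();o=s["eef_pos"]
def tb(x,y,z): return np.array(box(x,y,z))/1000@R.T+o
p=np.load("stand.npy")
cb=[(tb((-101,89),(-7.5,7.5),(151,239)),(0,255,255)),(tb((-10,10),(7.5,18),(150,182)),(255,0,255))]+standboxes(p)
over("scene",170,140,130,95,6,"p7",cb);over("top",330,165,120,85,6,"p8",cb)
over("scene",170,140,130,95,6,"p7r",[])
E
```

```text
t 11.5 pos [ 0.4893 -0.2068  0.3917] a 100.73 grip 15.0 F [ 0.3  0.1 -2.9]
tool mm [-0.2 -1.4  1.7] units [-0.01 -0.06  0.07] turn deg -0.07 units -0.02
grasp pt [ 0.4844 -0.2037  0.2288] zaxis [-0.0297  0.0189 -0.9994]
```

View pics/p7.png

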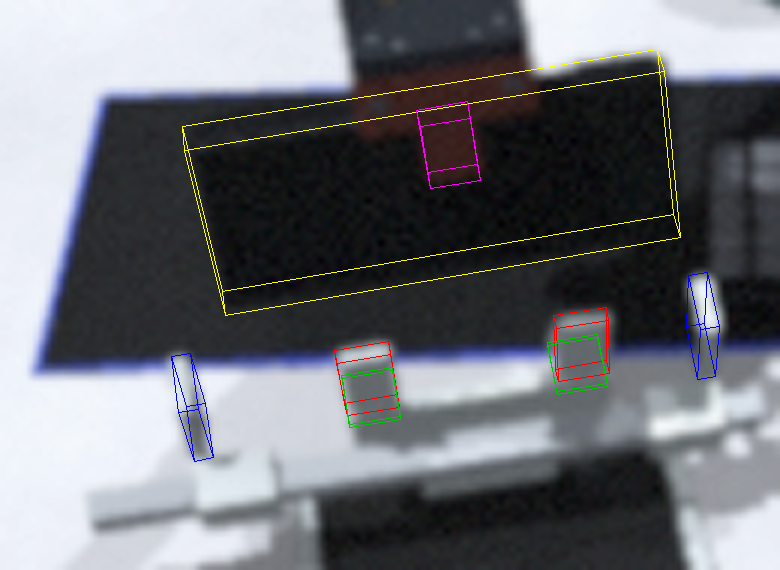

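View pics/p7r.png

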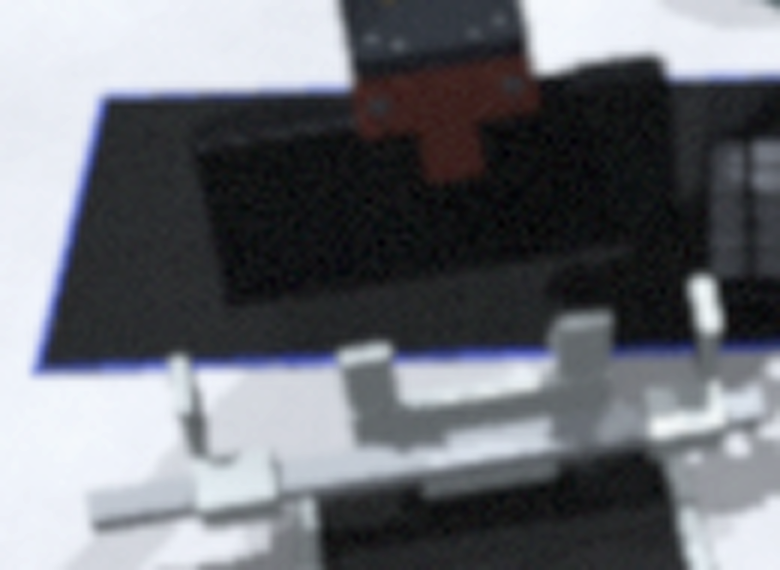

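View pics/p8.png

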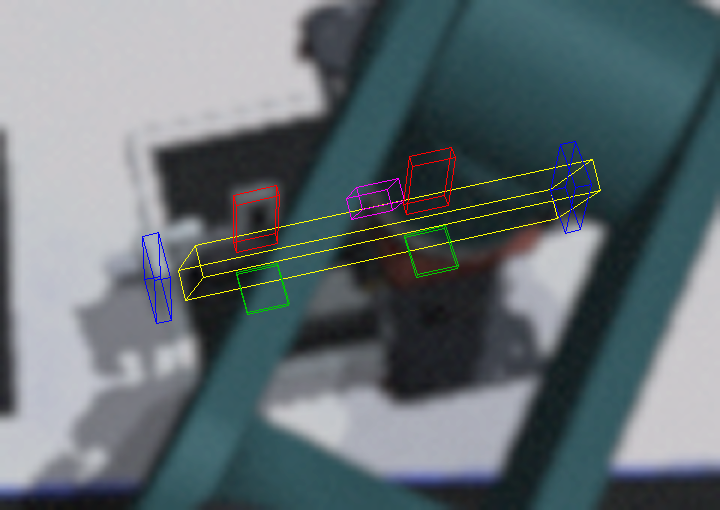

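```bash
cat >> h.py <<'E'
def st(off=-5.5):
    p=np.load("stand.npy");s=monitor.observe();R=Ro.from_quat(s["tcp_rot"]).as_matrix();o=s["eef_pos"]
    b=o+R@np.array([off,0,239])/1000; d=b-[p[0],p[1],0]
    c,sn=np.cos(p[2]),np.sin(p[2]);zz=R[:,2]
    print("bottom centre in stand frame mm: sx %.1f sy %.1f z %.1f"%(1000*(c*d[0]+sn*d[1]),1000*(-sn*d[0]+c*d[1]),b[2]*1000),"lean deg %.2f roll %.2f"%tuple(np.degrees([-(c*zz[0]+sn*zz[1]),-(-sn*zz[0]+c*zz[1])])),"F",s["wrist_force"].round(1),"grip",round(s["grip_width"]*88,1),"t",round(s["clock"],2),"a",round(np.degrees(np.arctan2(R[1,0],R[0,0])),2))
E
python3 -c "
from h import *
st()"
```

```text
bottom centre in stand frame mm: sx -6.9 sy -2.1 z 154.1 lean deg 1.38 roll -1.30 F [ 0.1  0.1 -2.9] grip 14.8 t 11.6 a 100.75
```

Request:
apply_moves(
  series=[
    [-0.1,0,0.3,0],
    [-0.1,0,0.4,0],
    [0,0,0.4,0],
    [0,0,0.4,0],
    [0,0,0.3,0],
    [0,0,0.1,0],
    [0,0,0,0],
  ],
)

```text
clock: 12.3
eef_pos: [0.4897, -0.2102, 0.3417]
tcp_rot: [0.637, 0.771, -0.002, -0.016]
wrist_force: [0.0, 0.4, -2.7]
grip_width: 0.171
```

```bash
python3 - <<'E'
from h import *
st()
for n in("scene","top"): np.save(n+".npy",viewer.get_image(n))
s=monitor.observe();R=Ro.from_quat(s["tcp_rot"]).as_matrix();o=s["eef_pos"]
def tb(x,y,z): return np.array(box(x,y,z))/1000@R.T+o
p=np.load("stand.npy")
cb=[(tb((-100.5,89.5),(-7.5,7.5),(151,239)),(0,255,255)),(tb((-10,10),(7.5,18),(150,182)),(255,0,255))]+standboxes(p)
over("scene",170,140,130,95,6,"q1",cb);over("scene",170,140,130,95,6,"q2",[])
E
```

```text
bottom centre in stand frame mm: sx -7.4 sy -5.3 z 102.7 lean deg 1.34 roll -1.27 F [ 0.   0.4 -2.7] grip 15.0 t 12.3 a 100.86
```

View pics/q1.png

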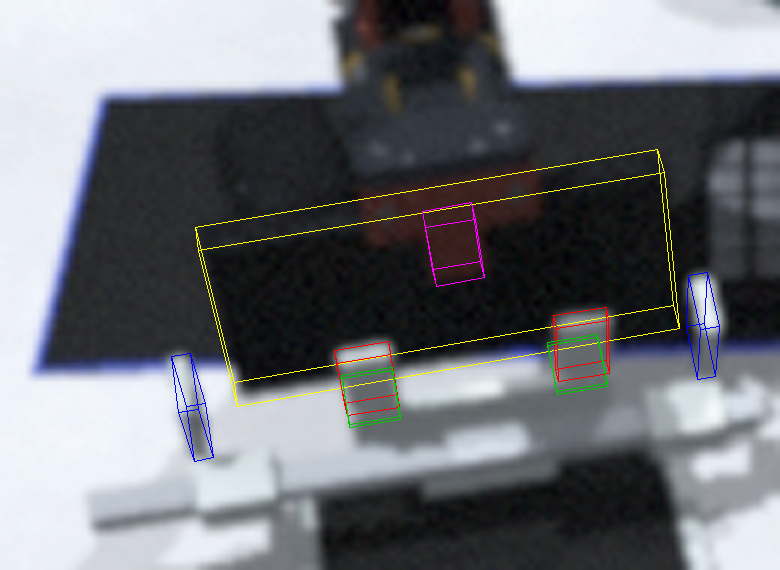

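View pics/q2.png

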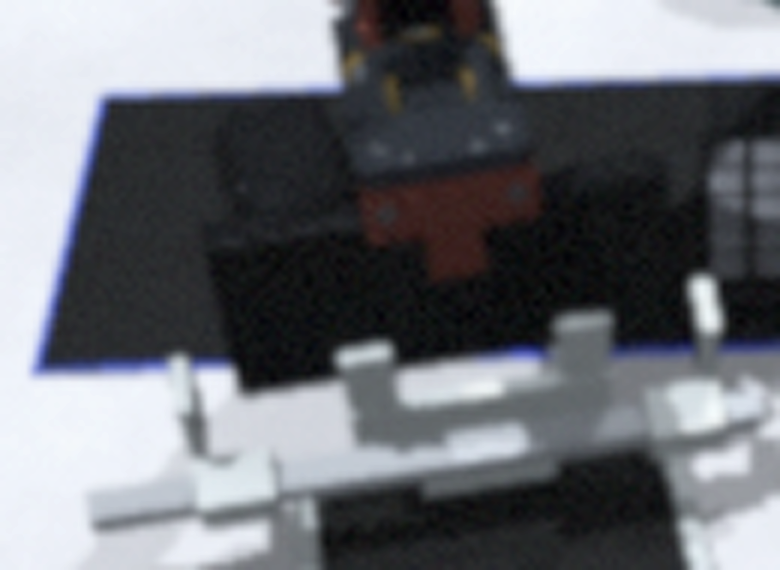

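Request:
apply_moves(
  series=[
    [0,0.1,0,0],
    [0,0.1,0,0],
    [0,0,0,0],
  ],
)

```text
clock: 12.7
eef_pos: [0.4957, -0.2096, 0.3433]
tcp_rot: [0.637, 0.771, -0.002, -0.014]
wrist_force: [-0.2, -0.4, -3.6]
grip_width: 0.172
```

```bash
python3 -c "
from h import *
st()"
```

```text
bottom centre in stand frame mm: sx -0.7 sy -6.4 z 104.3 lean deg 1.19 roll -1.15 F [-0.2 -0.4 -3.6] grip 15.1 t 12.7 a 100.85
```

Request:
apply_moves(
  series=[
    [0,0.06,0,0],
    [0,0,0,0],
  ],
)

```text
clock: 12.9
eef_pos: [0.4976, -0.2093, 0.3438]
tcp_rot: [0.637, 0.771, -0.001, -0.014]
wrist_force: [-1.4, -0.3, -1.8]
grip_width: 0.166
```

Request:
apply_moves(
  series=[
    [0,0.06,0,0],
    [0,0,0,0],
  ],
)

```text
clock: 13.1
eef_pos: [0.4993, -0.209, 0.3438]
tcp_rot: [0.637, 0.771, -0.002, -0.014]
wrist_force: [-0.7, 0.5, -2.0]
grip_width: 0.166
```

```bash
python3 -c "
from h import *
st()"
```

```text
bottom centre in stand frame mm: sx 3.1 sy -6.7 z 104.8 lean deg 1.13 roll -1.10 F [-0.7  0.5 -2. ] grip 14.6 t 13.1 a 100.87
```

Request:
apply_moves(
  series=[
    [0,0.06,0,0],
    [0,0,0,0],
  ],
)

```text
clock: 13.3
eef_pos: [0.5006, -0.2087, 0.3437]
tcp_rot: [0.637, 0.771, -0.002, -0.014]
wrist_force: [0.3, 0.2, -2.5]
grip_width: 0.167
```

Request:
apply_moves(
  series=[
    [0,0.06,0,0],
    [0,0,0,0],
  ],
)

```text
clock: 13.5
eef_pos: [0.5014, -0.2085, 0.3435]
tcp_rot: [0.637, 0.771, -0.003, -0.015]
wrist_force: [-1.4, 0.1, -1.6]
grip_width: 0.171
```

```bash
python3 - <<'E'
from h import *
st()
for n in("scene","top"): np.save(n+".npy",viewer.get_image(n))
over("scene",170,140,130,95,6,"q3",[])
E
```

```text
bottom centre in stand frame mm: sx 4.5 sy -6.5 z 104.5 lean deg 1.32 roll -1.13 F [-1.4  0.1 -1.6] grip 15.1 t 13.5 a 100.87
```

View pics/q3.png

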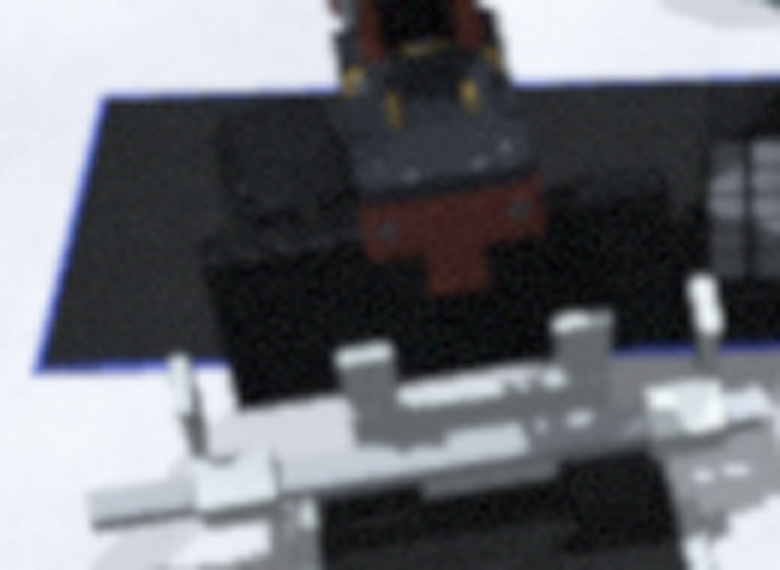

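Request:
apply_moves(
  series=[
    [0,0.08,0,0],
    [0,0,0,0],
  ],
)

```text
clock: 13.8
eef_pos: [0.5023, -0.2082, 0.3435]
tcp_rot: [0.637, 0.771, -0.004, -0.016]
wrist_force: [-3.1, -1.4, 0.3]
grip_width: 0.167
```

Request:
apply_moves(
  series=[
    [0,0.08,0,0],
    [0,0,0,0],
  ],
)

```text
clock: 14.0
eef_pos: [0.5032, -0.208, 0.3434]
tcp_rot: [0.637, 0.771, -0.005, -0.017]
wrist_force: [-2.8, -2.2, 1.1]
grip_width: 0.171
```

```bash
python3 -c "
from h import *
st()"
```

```text
bottom centre in stand frame mm: sx 4.8 sy -6.3 z 104.5 lean deg 1.71 roll -1.15 F [-2.8 -2.2  1.1] grip 15.0 t 14.0 a 100.86
```

Request:
apply_moves(
  series=[
    [0,-0.25,0,0],
    [0.1,-0.2,0,0],
    [0,0,0,0],
  ],
)

```text
clock: 14.3
eef_pos: [0.4922, -0.2074, 0.3438]
tcp_rot: [0.637, 0.771, -0.003, -0.016]
wrist_force: [-0.4, 0.0, -3.2]
grip_width: 0.168
```

```bash
python3 -c "
from h import *
p=np.load('stand.npy');p[0]+=.002*np.cos(p[2]);p[1]+=.002*np.sin(p[2]);np.save('stand.npy',p)
st()"
```

```text
bottom centre in stand frame mm: sx -7.0 sy -3.5 z 104.8 lean deg 1.47 roll -1.16 F [-0.4  0.  -3.2] grip 14.8 t 14.3 a 100.85
```

Request:
apply_moves(
  series=[
    [0,-0.05,0.3,0],
    [0,0,0.2,0],
    [0,0,0,0],
  ],
)

```text
clock: 14.6
eef_pos: [0.4908, -0.2072, 0.3303]
tcp_rot: [0.637, 0.771, -0.003, -0.015]
wrist_force: [0.2, 1.5, -1.9]
grip_width: 0.167
```

```bash
python3 -c "
from h import *
st()"
```

```text
bottom centre in stand frame mm: sx -7.8 sy -3.1 z 91.4 lean deg 1.36 roll -1.15 F [ 0.2  1.5 -1.9] grip 14.7 t 14.6 a 100.84
```

Request:
apply_moves(
  series=[
    [0,0,0.1,0],
    [0,0,0,0],
  ],
)

```text
clock: 14.8
eef_pos: [0.4909, -0.2071, 0.3272]
tcp_rot: [0.637, 0.771, -0.003, -0.016]
wrist_force: [-0.1, 0.4, -1.9]
grip_width: 0.172
```

```bash
python3 -c "
from h import *
st()"
```

```text
bottom centre in stand frame mm: sx -7.8 sy -2.9 z 88.2 lean deg 1.38 roll -1.18 F [-0.1  0.4 -1.9] grip 15.1 t 14.8 a 100.84
```

Request:
apply_moves(
  series=[
    [0,0,0.08,0],
    [0,0,0,0],
  ],
)

```text
clock: 15.0
eef_pos: [0.491, -0.2072, 0.325]
tcp_rot: [0.637, 0.771, -0.003, -0.015]
wrist_force: [0.3, -1.0, -2.7]
grip_width: 0.17
```

Request:
apply_moves(
  series=[
    [0,0,0.08,0],
    [0,0,0,0],
  ],
)

```text
clock: 15.2
eef_pos: [0.4916, -0.2073, 0.3247]
tcp_rot: [0.637, 0.771, -0.002, -0.014]
wrist_force: [0.7, 1.1, -3.1]
grip_width: 0.169
```

```bash
python3 -c "
from h import *
st()"
```

```text
bottom centre in stand frame mm: sx -6.6 sy -3.6 z 85.7 lean deg 1.26 roll -1.10 F [ 0.7  1.1 -3.1] grip 14.9 t 15.2 a 100.85
```

Request:
apply_moves(
  series=[
    [0,0,0.1,0],
    [0,0,0,0],
  ],
)

```text
clock: 15.4
eef_pos: [0.4922, -0.2074, 0.3242]
tcp_rot: [0.637, 0.771, -0.002, -0.013]
wrist_force: [0.6, 0.2, -3.4]
grip_width: 0.173
```

Request:
apply_moves(
  series=[
    [0,0,0.1,0],
    [0,0,0,0],
  ],
)

```text
clock: 15.6
eef_pos: [0.4921, -0.2074, 0.3239]
tcp_rot: [0.637, 0.771, -0.002, -0.013]
wrist_force: [-1.6, 0.7, -1.7]
grip_width: 0.175
```

```bash
python3 - <<'E'
from h import *
st()
for n in("scene","top"): np.save(n+".npy",viewer.get_image(n))
over("scene",170,140,130,95,6,"q4",standboxes(np.load("stand.npy")))
over("scene",170,140,130,95,6,"q5",[])
E
```

```text
bottom centre in stand frame mm: sx -5.5 sy -4.4 z 84.9 lean deg 1.11 roll -0.96 F [-1.6  0.7 -1.7] grip 15.4 t 15.6 a 100.86
```

View pics/q5.png

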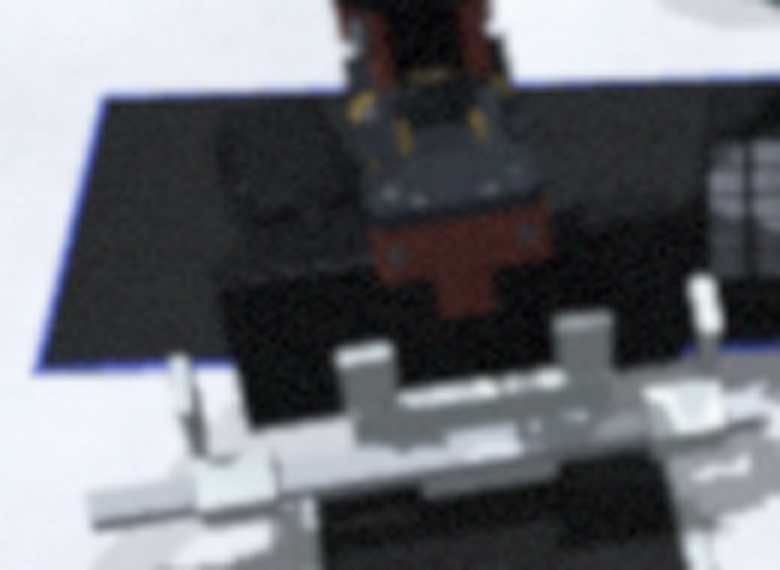

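Request:
apply_moves(
  series=[
    [0,0,0,0],
    [0,0,0,0],
    [0,0,0,0],
  ],
  claw=0.55,
)

```text
clock: 16.0
eef_pos: [0.4926, -0.2077, 0.3232]
tcp_rot: [0.637, 0.771, -0.002, -0.012]
wrist_force: [-0.3, -0.2, -0.3]
grip_width: 0.224
```

```bash
python3 - <<'E'
from h import *
st()
for n in("scene","top"): np.save(n+".npy",viewer.get_image(n))
over("scene",170,140,130,95,6,"q6",[])
E
```

```text
bottom centre in stand frame mm: sx -4.8 sy -4.9 z 84.2 lean deg 1.03 roll -0.91 F [-0.3 -0.2 -0.3] grip 19.7 t 16.0 a 100.86
```

View pics/q6.png

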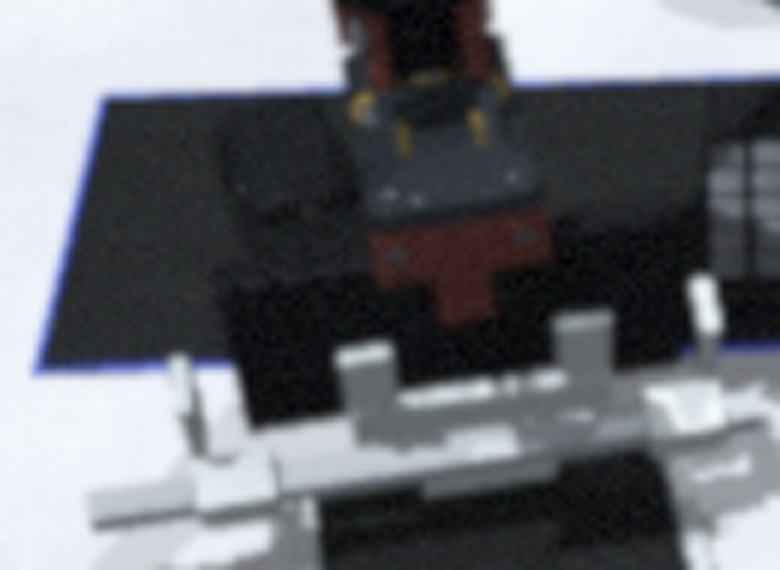

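Request:
apply_moves(
  series=[
    [0,0.08,0,0],
    [0,0.08,0,0],
    [0,0.08,0,0],
    [0,0,0,0],
  ],
  claw=0.45,
)

```text
clock: 16.5
eef_pos: [0.4992, -0.2066, 0.3228]
tcp_rot: [0.637, 0.771, -0.002, -0.012]
wrist_force: [-0.8, 0.5, 0.3]
grip_width: 0.275
```

Request:
apply_moves(
  series=[
    [0,0.08,0,0],
    [0,0.08,0,0],
    [0,0.08,0,0],
    [0,0,0,0],
  ],
  claw=0.35,
)

```text
clock: 16.9
eef_pos: [0.5058, -0.2053, 0.3226]
tcp_rot: [0.637, 0.771, -0.002, -0.012]
wrist_force: [0.5, -0.6, -0.2]
grip_width: 0.323
```

```bash
python3 - <<'E'
from h import *
st()
for n in("scene","top"): np.save(n+".npy",viewer.get_image(n))
over("scene",170,140,130,95,6,"q7",[])
E
```

```text
bottom centre in stand frame mm: sx 8.7 sy -5.0 z 83.6 lean deg 1.03 roll -0.92 F [ 0.5 -0.6 -0.2] grip 28.4 t 16.9 a 100.86
```

View pics/q7.png

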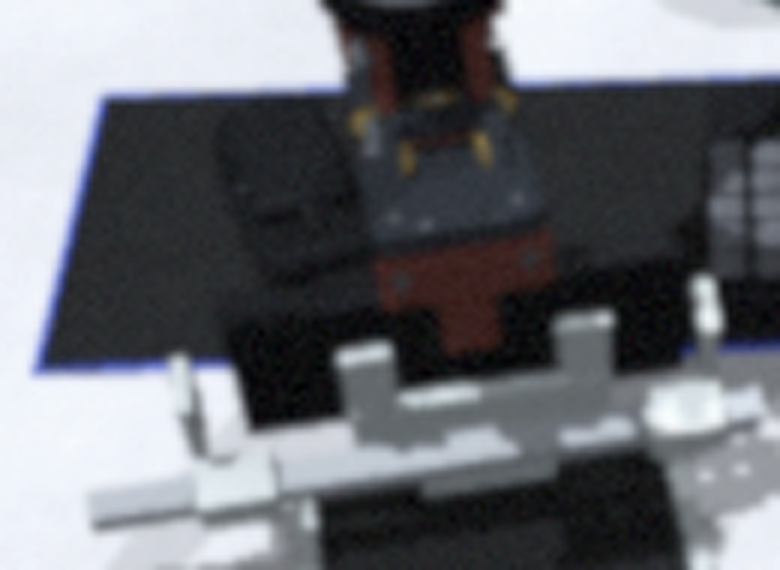

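Request:
apply_moves(
  series=[
    [0,0.08,0,0],
    [0,0.08,0,0],
    [0,0.08,0,0],
    [0,0,0,0],
  ],
  claw=0.25,
)

```text
clock: 17.4
eef_pos: [0.5119, -0.2041, 0.3225]
tcp_rot: [0.637, 0.771, -0.002, -0.012]
wrist_force: [-1.2, 0.8, -0.1]
grip_width: 0.374
```

Request:
apply_moves(
  series=[
    [0,0.08,0,0],
    [0,0.08,0,0],
    [0,0,0,0],
    [0,0,0,0],
  ],
  claw=0.2,
)

```text
clock: 17.8
eef_pos: [0.516, -0.2032, 0.3224]
tcp_rot: [0.637, 0.771, -0.002, -0.012]
wrist_force: [0.4, -0.2, -0.1]
grip_width: 0.403
```

```bash
python3 - <<'E'
from h import *
st()
for n in("scene","top"): np.save(n+".npy",viewer.get_image(n))
p=np.load("stand.npy")
cb=[(cr2w(p,box((-15,0),(-99,91),(0,88))),(0,255,255))]
over("scene",170,140,130,95,6,"q8",cb)
over("scene",170,140,130,95,6,"q9",[])
E
```

```text
bottom centre in stand frame mm: sx 18.9 sy -4.8 z 83.4 lean deg 1.07 roll -0.93 F [ 0.4 -0.2 -0.1] grip 35.4 t 17.8 a 100.86
```

View pics/q8.png

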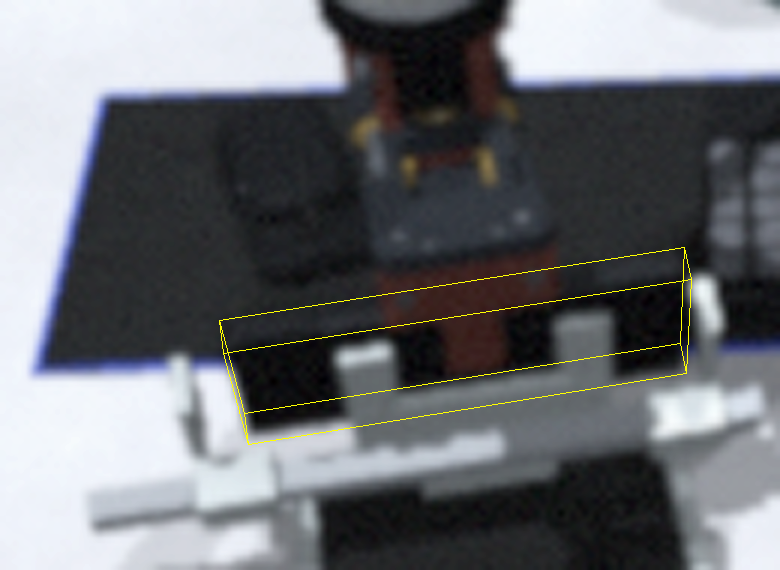

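View pics/q9.png

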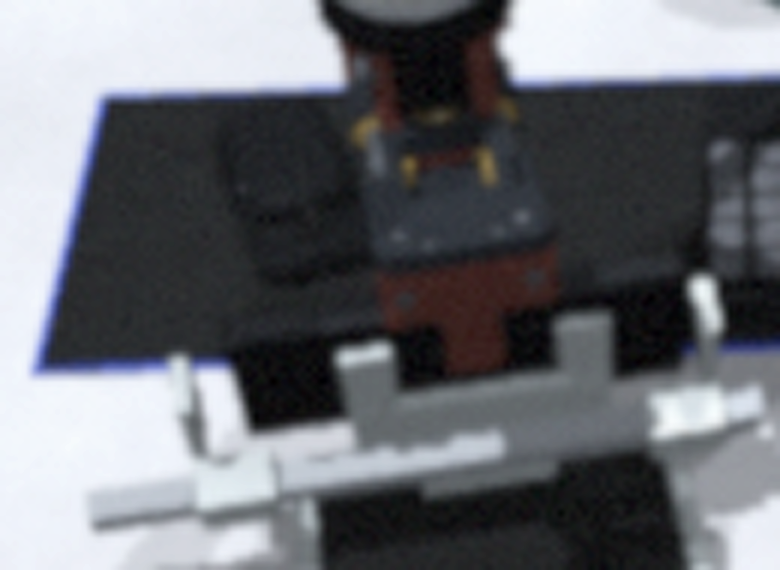

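Request:
apply_moves(
  series=[
    [0,0,-0.2,0],
    [0,0,-0.4,0],
    [0,0,-0.6,0],
    [0,0,-0.8,0],
    [0,0,-0.8,0],
    [0,0,-0.8,0],
    [0,0,0,0],
  ],
)

```text
clock: 18.6
eef_pos: [0.5177, -0.2045, 0.4195]
tcp_rot: [0.637, 0.771, -0.002, -0.012]
wrist_force: [0.0, 0.0, 0.9]
grip_width: 0.403
```

```bash
python3 - <<'E'
from h import *
st(); to((.5,-.2,.4),100)
for n in("scene","top"): np.save(n+".npy",viewer.get_image(n))
p=np.load("stand.npy")
cb=[(cr2w(p,box((-15,0),(-99,91),(0,88))),(0,255,255))]+standboxes(p)[-2:]
over("scene",170,140,130,95,6,"r1",cb)
over("scene",170,140,130,95,6,"r2",[])
over("top",330,165,120,85,6,"r3",cb)
E
```

```text
bottom centre in stand frame mm: sx 20.5 sy -6.5 z 180.4 lean deg 1.03 roll -0.89 F [0.  0.  0.9] grip 35.4 t 18.6 a 100.84
t 18.6 pos [ 0.5177 -0.2045  0.4195] a 100.84 grip 35.4 F [0.  0.  0.9]
tool mm [  7.4 -16.2  19.9] units [ 0.3  -0.65  0.79] turn deg 0.84 units 0.21
```

View pics/r1.png

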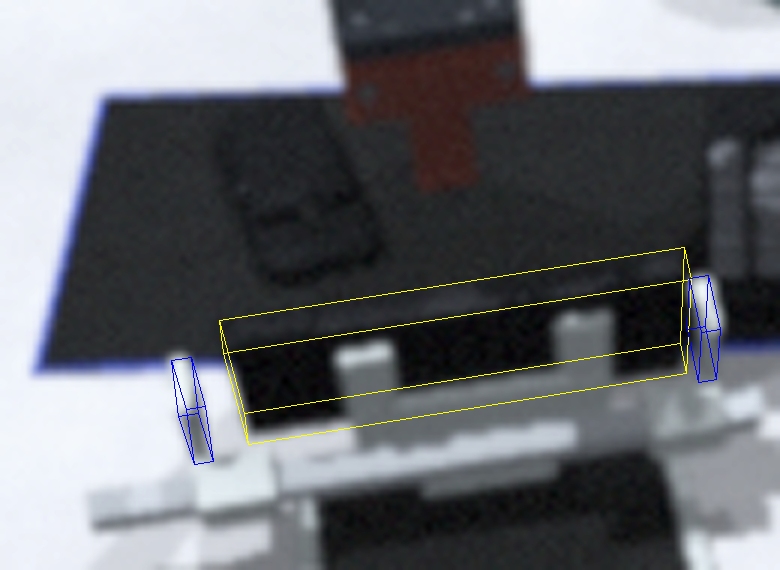

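View pics/r2.png

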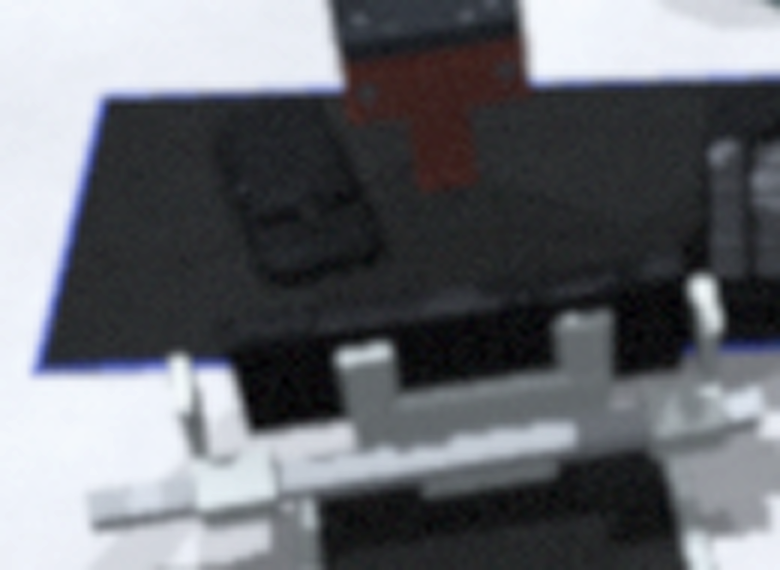

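View pics/r3.png

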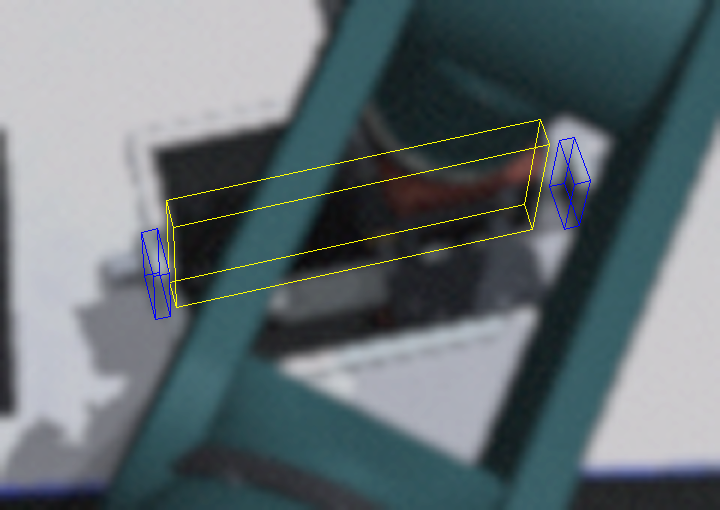

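```bash
cat >> h.py <<'E'
def fp(tsx,tsy,tz):
    "finger point 172 mm ahead of tcp, in stand frame; and tool-unit move to target"
    p=np.load("stand.npy");s=monitor.observe();R=Ro.from_quat(s["tcp_rot"]).as_matrix();b=s["eef_pos"]+.172*R[:,2]
    c,sn=np.cos(p[2]),np.sin(p[2]);M=np.array([[c,-sn,0],[sn,c,0],[0,0,1]]);q=M.T@(b-[p[0],p[1],0])*1000
    d=R.T@M@(np.array([tsx,tsy,tz])-q)
    print("finger pt stand mm",q.round(1),"units",(d/25).round(2),"F stand",(M.T@s["wrist_force"]).round(1),"grip",round(s["grip_width"]*88,1),"t",round(s["clock"],2))
E
python3 -c "
from h import *
fp(3.5,-148,200)"
```

```text
finger pt stand mm [ 20.3  -1.  244.7] units [-5.91 -0.64  1.69] F stand [0.5 1.4 0. ] grip 35.1 t 18.7
```

Request:
apply_moves(
  series=[
    [-0.5,-0.1,0,0],
    [-0.8,-0.1,0,0],
    [-0.8,-0.1,0,0],
    [-0.8,-0.1,0,0],
    [-0.8,-0.1,0,0],
    [-0.8,-0.1,0,0],
    [-0.8,0,0,0],
    [-0.6,0,0,0],
    [0,0,0,0],
  ],
  claw=1,
)

```text
clock: 19.6
eef_pos: [0.5283, -0.3672, 0.4068]
tcp_rot: [0.638, 0.77, -0.004, -0.018]
wrist_force: [0.4, -0.1, -0.9]
grip_width: 0.004
```

```bash
python3 - <<'E'
from h import *
fp(3.5,-148,110);tip()
for n in("scene","top"): np.save(n+".npy",viewer.get_image(n))
p=np.load("stand.npy")
cb=[(cr2w(p,box((-15,0),(-99,91),(0,88))),(0,255,255))]+standboxes(p)[-2:]
over("scene",150,120,150,115,5,"r4",cb)
over("top",330,165,120,85,6,"r5",cb)
E
```

```text
finger pt stand mm [-2.000e-01 -1.626e+02  2.349e+02] units [0.47 0.29 5.  ] F stand [ 0.4 -0.2 -0.9] grip 0.4 t 19.6
grasp pt [ 0.5229 -0.3644  0.2439] zaxis [-0.0328  0.0178 -0.9993]
```

View pics/r4.png

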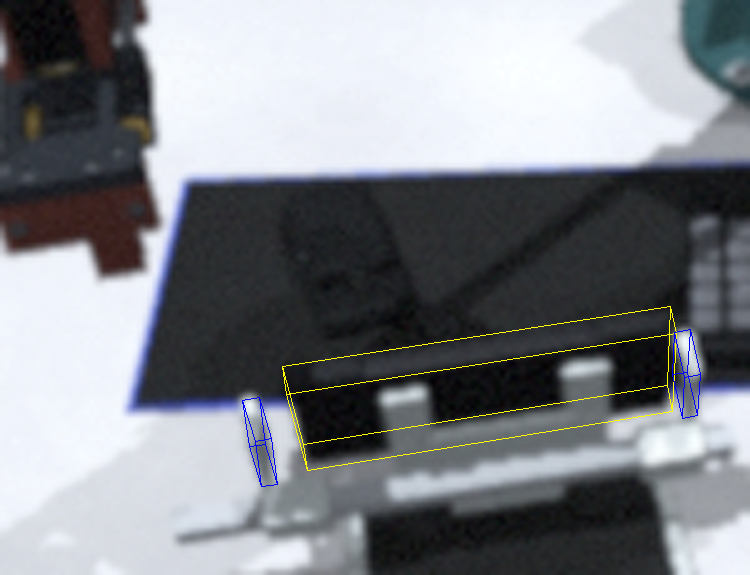

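View pics/r5.png

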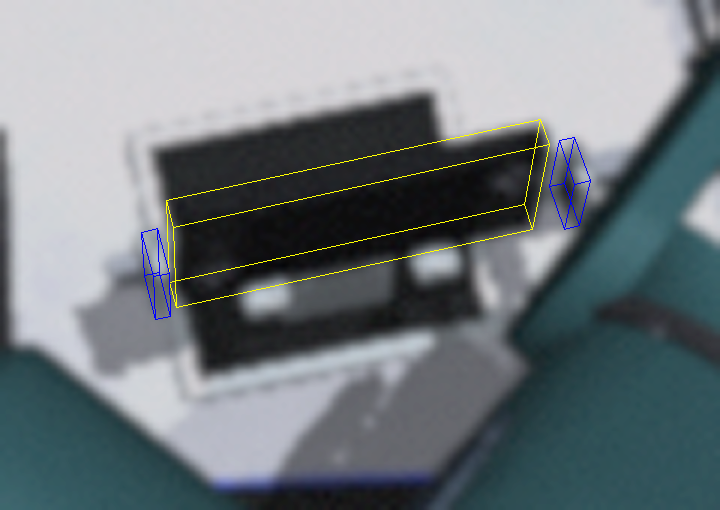

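Request:
apply_moves(
  series=[
    [0,0.1,0.6,0],
    [0,0.1,0.8,0],
    [0,0.1,0.8,0],
    [0,0,0.8,0],
    [0,0,0.8,0],
    [0,0,0.6,0],
    [0,0,0.4,0],
    [0,0,0,0],
  ],
)

```text
clock: 20.5
eef_pos: [0.5311, -0.3514, 0.2778]
tcp_rot: [0.634, 0.773, -0.002, -0.022]
wrist_force: [-0.8, -0.8, -0.6]
grip_width: 0.006
```

```bash
python3 -c "
from h import *
fp(3.5,-135,110)"
```

```text
finger pt stand mm [   5.1 -146.4  106. ] units [ 0.46 -0.07 -0.15] F stand [-0.9 -0.6 -0.6] grip 0.5 t 20.5
```

Request:
apply_moves(
  series=[
    [0.2,-0.05,-0.15,0],
    [0.2,0,0,0],
    [0.1,0,0,0],
    [0,0,0,0],
  ],
)

```text
clock: 20.9
eef_pos: [0.5281, -0.3385, 0.2844]
tcp_rot: [0.634, 0.773, -0.003, -0.019]
wrist_force: [0.6, 0.3, 0.2]
grip_width: 0.005
```

```bash
python3 - <<'E'
from h import *
fp(3.5,-113,110)
for n in("scene","top"): np.save(n+".npy",viewer.get_image(n))
p=np.load("stand.npy")
over("scene",150,140,150,95,5,"r6",standboxes(p)[-2:])
over("top",330,165,120,85,6,"r7",[])
E
```

```text
finger pt stand mm [   5.  -133.8  112.5] units [ 0.83 -0.05  0.12] F stand [0.7 0.2 0.2] grip 0.5 t 20.9
```

View pics/r6.png

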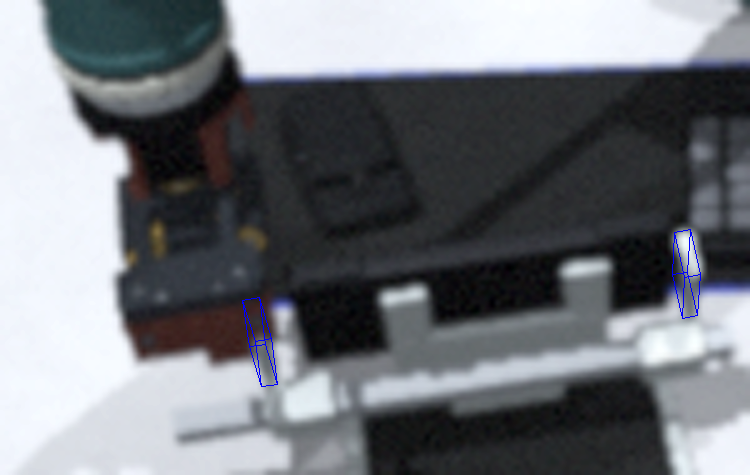

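```bash
python3 - <<'E'
from h import *
s=monitor.observe();R=Ro.from_quat(s["tcp_rot"]).as_matrix();o=s["eef_pos"]
def tb(x,y,z): return np.array(box(x,y,z))/1000@R.T+o
p=np.load("stand.npy")
print(R[:,2].round(3))
cb=[(tb((-10,10),(0,13),(150,182)),(255,0,255)),(tb((-36,36),(0,13),(102,150)),(0,255,0))]
over("scene",165,165,90,65,8,"r8",cb)
over("scene",165,165,90,65,8,"r9",[])
E
```

```text
[-0.033  0.021 -0.999]
```

View pics/r8.png

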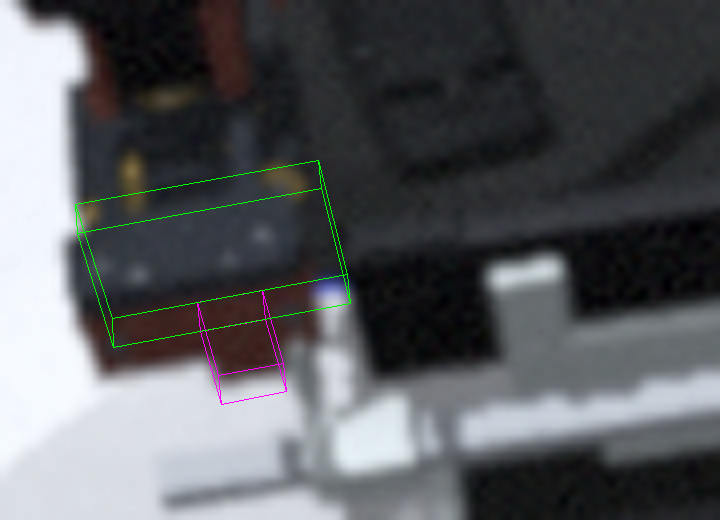

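View pics/r9.png

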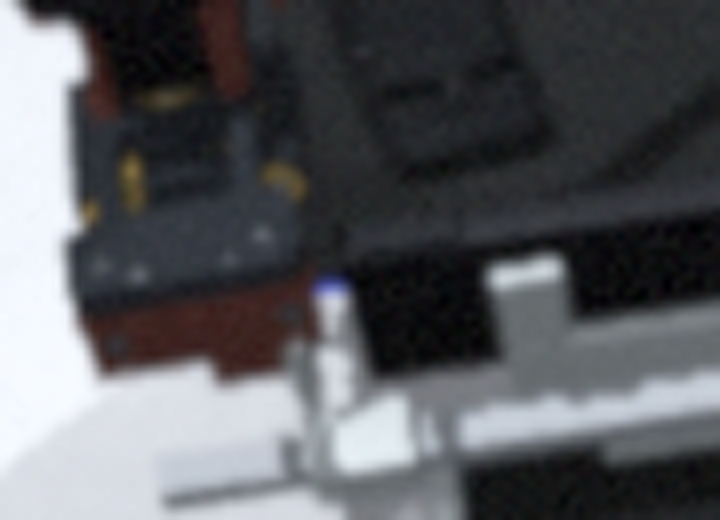

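View pics/r7.png

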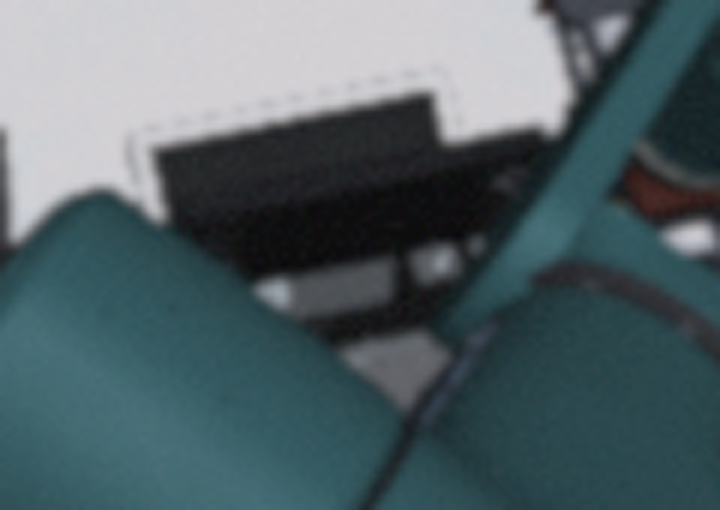

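Request:
apply_moves(
  series=[
    [0.08,0,0,0],
    [0.08,0,0,0],
    [0,0,0,0],
  ],
)

```text
clock: 21.3
eef_pos: [0.5276, -0.3356, 0.2848]
tcp_rot: [0.634, 0.773, -0.003, -0.018]
wrist_force: [-0.1, -1.2, -0.8]
grip_width: 0.005
```

```bash
python3 - <<'E'
from h import *
fp(3.5,-113,110)
np.save("scene.npy",viewer.get_image("scene"))
over("scene",165,165,90,65,8,"s1",[])
E
```

```text
finger pt stand mm [   5.2 -131.3  113. ] units [ 0.73 -0.06  0.14] F stand [-0.3 -1.2 -0.8] grip 0.4 t 21.3
```

View pics/s1.png

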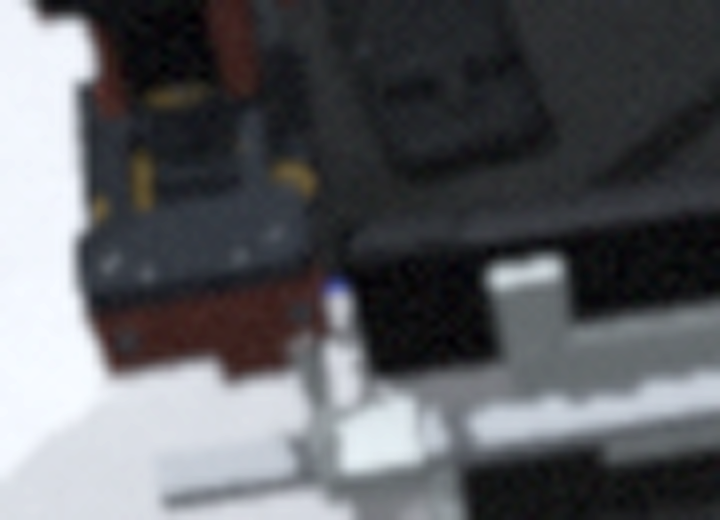

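```bash
python3 - <<'E'
from h import *
# r2 pose: TCP .5177,-.2045,.4195 quat
R=Ro.from_quat([.637,.771,-.002,-.012]).as_matrix();o=np.array([.5177,-.2045,.4195])
for b in (18,24,31,38,45):
    print(b,[(h,proj("scene",o+R@np.array([0,b,h])/1000)[0].round(1).tolist()) for h in (102,120,135,150,165,182)])
E
```

```text
18 [(102, [239.7, 141.3]), (120, [240.7, 147.9]), (135, [241.6, 153.2]), (150, [242.4, 158.4]), (165, [243.2, 163.6]), (182, [244.1, 169.3])]
24 [(102, [240.1, 142.9]), (120, [241.1, 149.5]), (135, [241.9, 154.8]), (150, [242.7, 160.1]), (165, [243.5, 165.2]), (182, [244.4, 170.9])]
31 [(102, [240.4, 144.8]), (120, [241.5, 151.4]), (135, [242.3, 156.7]), (150, [243.1, 162.0]), (165, [243.9, 167.1]), (182, [244.8, 172.8])]
38 [(102, [240.8, 146.7]), (120, [241.9, 153.3]), (135, [242.7, 158.6]), (150, [243.5, 163.9]), (165, [244.3, 169.0]), (182, [245.2, 174.7])]
45 [(102, [241.2, 148.6]), (120, [242.3, 155.2]), (135, [243.1, 160.6]), (150, [243.9, 165.8]), (165, [244.7, 171.0]), (182, [245.6, 176.7])]
```

Request:
apply_moves(
  series=[
    [-0.3,0,0,0],
    [-0.1,-0.3,0,0],
    [0,-0.3,0.1,0],
    [0,-0.1,0.1,0],
    [0,0,0,0],
  ],
)

```text
clock: 21.85
eef_pos: [0.5103, -0.3492, 0.2794]
tcp_rot: [0.634, 0.773, -0.002, -0.02]
wrist_force: [0.0, 0.5, 1.2]
grip_width: 0.005
```

```bash
python3 - <<'E'
from h import *
fp(-12,-113,107)
np.save("scene.npy",viewer.get_image("scene"))
over("scene",165,165,90,65,8,"s2",[])
E
```

```text
finger pt stand mm [ -14.5 -140.9  107.6] units [1.11 0.11 0.05] F stand [0.1 0.5 1.2] grip 0.5 t 21.85
```

View pics/s2.png

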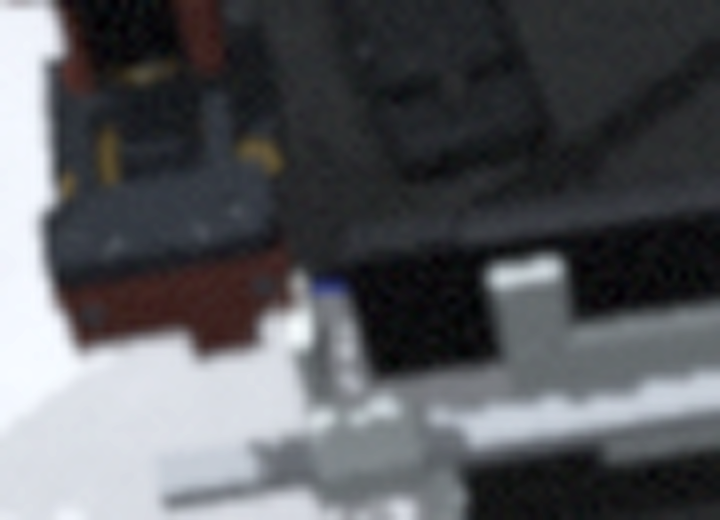

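Request:
apply_moves(
  series=[
    [0.2,0.05,0,0],
    [0.2,0.05,0,0],
    [0.1,0,0,0],
    [0.1,0,0,0],
    [0,0,0,0],
  ],
)

```text
clock: 22.4
eef_pos: [0.5102, -0.3333, 0.28]
tcp_rot: [0.634, 0.773, -0.003, -0.019]
wrist_force: [-0.7, -1.3, -0.7]
grip_width: 0.002
```

```bash
python3 - <<'E'
from h import *
fp(-12,-113,107)
np.save("scene.npy",viewer.get_image("scene"))
over("scene",165,165,90,65,8,"s3",[])
E
```

```text
finger pt stand mm [ -11.6 -125.7  108.1] units [ 0.51 -0.01  0.06] F stand [-0.9 -1.1 -0.7] grip 0.2 t 22.4
```

View pics/s3.png

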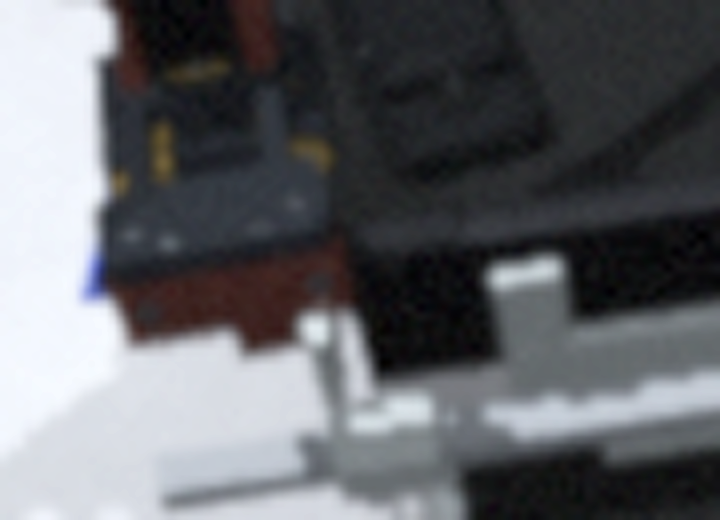

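Request:
apply_moves(
  series=[
    [0.1,0,0,0],
    [0.1,0,0,0],
    [0,0,0,0],
  ],
)

```text
clock: 22.75
eef_pos: [0.5095, -0.3286, 0.2802]
tcp_rot: [0.634, 0.773, -0.003, -0.018]
wrist_force: [-0.1, -0.8, -0.1]
grip_width: 0.006
```

```bash
python3 - <<'E'
from h import *
fp(-12,-113,107)
np.save("scene.npy",viewer.get_image("scene"))
over("scene",165,165,90,65,8,"s4",[])
E
```

```text
finger pt stand mm [ -11.4 -121.1  108.3] units [ 0.32 -0.02  0.06] F stand [-0.2 -0.7 -0.1] grip 0.6 t 22.75
```

View pics/s4.png

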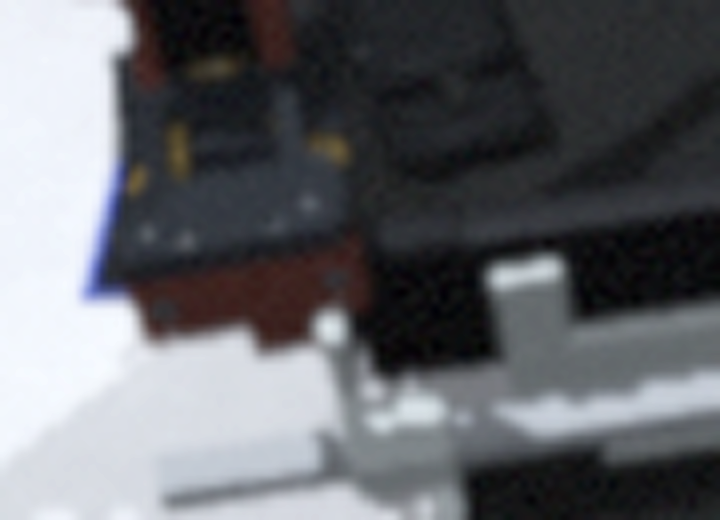

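```bash
python3 - <<'E'
from h import *
p=np.load("stand.npy")
over("scene",180,160,130,75,6,"s5",[])
cb=[(cr2w(p,box((-15,0),(-95,95),(0,88))),(0,255,255))]
over("scene",180,160,130,75,6,"s6",cb)
E
```

```text
(no output)
```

View pics/s5.png

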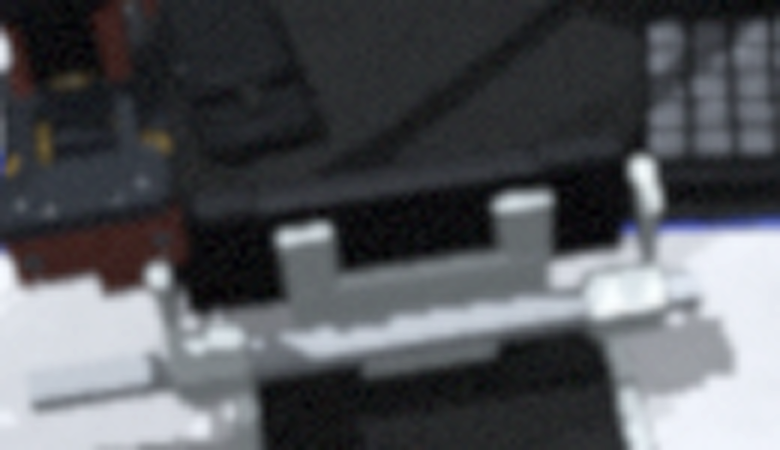

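View pics/s6.png

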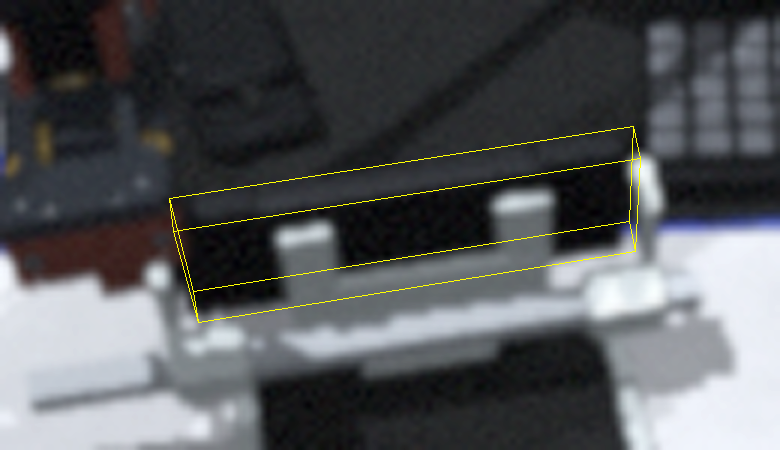

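Request:
apply_moves(
  series=[
    [0.1,0,0,0],
    [0.1,0,0,0],
    [0,0,0,0],
  ],
)

```text
clock: 23.1
eef_pos: [0.5086, -0.3241, 0.2803]
tcp_rot: [0.634, 0.773, -0.004, -0.017]
wrist_force: [-0.4, -2.7, -2.3]
grip_width: 0.006
```

```bash
python3 - <<'E'
from h import *
fp(-12,-113,107)
np.save("scene.npy",viewer.get_image("scene"))
over("scene",180,160,130,75,6,"s7",[])
E
```

```text
finger pt stand mm [ -11.3 -116.8  108.4] units [ 0.15 -0.02  0.06] F stand [-0.9 -2.6 -2.3] grip 0.5 t 23.1
```

View pics/s7.png

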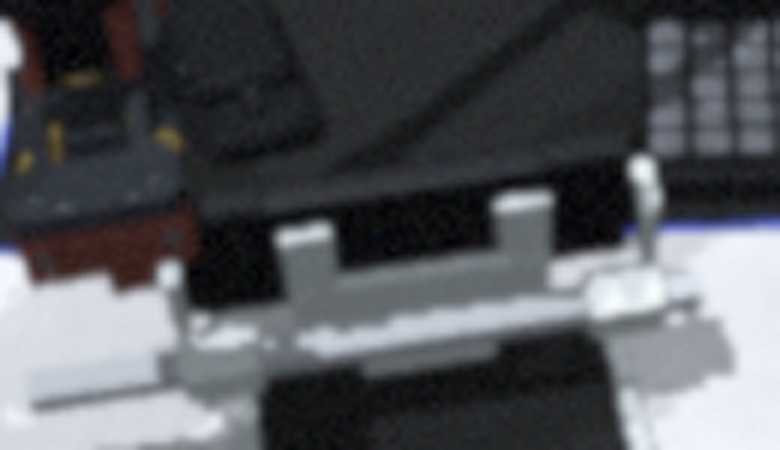

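Request:
apply_moves(
  series=[
    [0.1,0,0,0],
    [0.1,0,0,0],
    [0,0,0,0],
  ],
)

```text
clock: 23.45
eef_pos: [0.5079, -0.3203, 0.2804]
tcp_rot: [0.634, 0.773, -0.005, -0.016]
wrist_force: [-0.4, -2.5, -2.5]
grip_width: 0.007
```

```bash
python3 - <<'E'
from h import *
fp(-12,-113,107)
np.save("scene.npy",viewer.get_image("scene"))
over("scene",180,160,130,75,6,"s8",[])
E
```

```text
finger pt stand mm [ -11.2 -113.6  108.5] units [ 0.02 -0.03  0.06] F stand [-0.9 -2.4 -2.5] grip 0.6 t 23.45
```

View pics/s8.png

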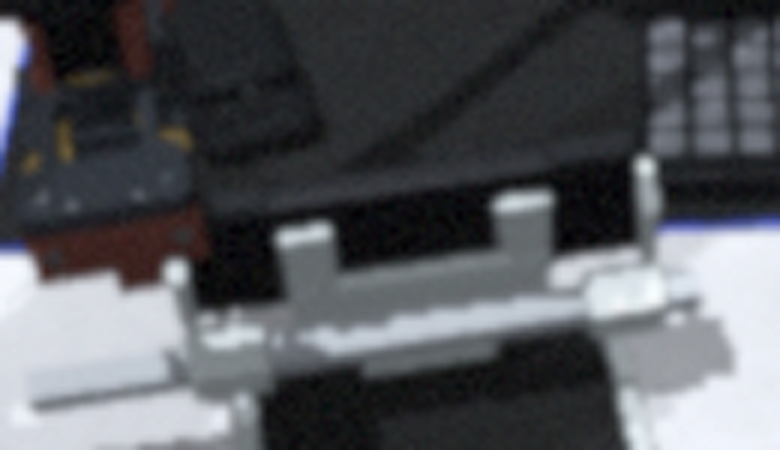

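Request:
apply_moves(
  series=[
    [0.08,0,0,0],
    [0.08,0,0,0],
    [0,0,0,0],
  ],
)

```text
clock: 23.8
eef_pos: [0.5076, -0.3192, 0.2805]
tcp_rot: [0.634, 0.773, -0.007, -0.013]
wrist_force: [0.1, -1.2, -0.7]
grip_width: 0.003
```

```bash
python3 - <<'E'
from h import *
fp(-12,-113,107)
E
```

```text
finger pt stand mm [ -11.2 -113.6  108.6] units [ 0.02 -0.03  0.07] F stand [-0.1 -1.2 -0.7] grip 0.2 t 23.8
```

Request:
apply_moves(
  series=[
    [0.1,0,0,0],
    [0.1,0,0,0],
    [0,0,0,0],
  ],
)

```text
clock: 24.1
eef_pos: [0.5072, -0.3177, 0.2807]
tcp_rot: [0.634, 0.774, -0.009, -0.009]
wrist_force: [-0.0, 0.8, 0.1]
grip_width: 0.005
```

```bash
python3 - <<'E'
from h import *
fp(-12,-113,107)
np.save("scene.npy",viewer.get_image("scene"))
over("scene",180,160,130,75,6,"s9",[])
E
```

```text
finger pt stand mm [ -11.2 -113.6  108.8] units [ 0.03 -0.03  0.07] F stand [0.1 0.8 0.1] grip 0.5 t 24.1
```

View pics/s9.png

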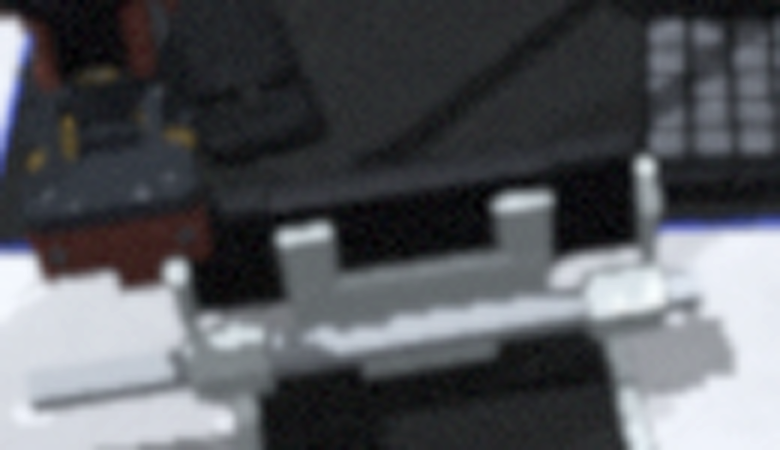

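Request:
apply_moves(
  series=[
    [-0.3,0,0,0],
    [-0.6,0,0,0],
    [-0.8,0,0,0],
    [-0.6,0,-0.4,0],
    [0,0,-0.8,0],
    [0,0,-0.8,0],
    [0,0,-0.8,0],
    [-0.8,0,-0.8,0],
    [-0.8,0,-0.4,0],
    [-0.8,0,0,0],
  ],
)

```text
clock: 25.15
eef_pos: [0.5345, -0.4377, 0.3835]
tcp_rot: [0.633, 0.774, -0.004, -0.015]
wrist_force: [0.1, -0.3, -0.6]
grip_width: 0.005
```

```bash
python3 - <<'E'
from h import *
fp(-12,-113,107)
for n in("scene","top"): np.save(n+".npy",viewer.get_image(n))
p=np.load("stand.npy");p[4]=45
cb=[(cr2w(p,box((-15,0),(-95,95),(0,88))),(0,255,255))]+standboxes(p)[-2:]
over("scene",180,160,130,75,6,"u1",[]);over("scene",180,160,130,75,6,"u2",cb);over("top",330,165,120,85,6,"u3",cb);over("top",330,165,120,85,6,"u4",[])
E
```

```text
finger pt stand mm [  -6.7 -234.1  211.6] units [ 4.77 -0.05  4.27] F stand [ 0.  -0.3 -0.6] grip 0.4 t 25.15
```

View pics/u1.png

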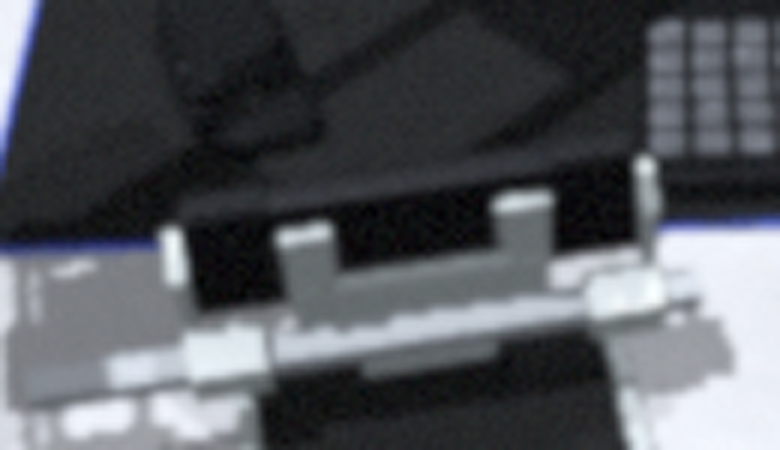

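View pics/u2.png

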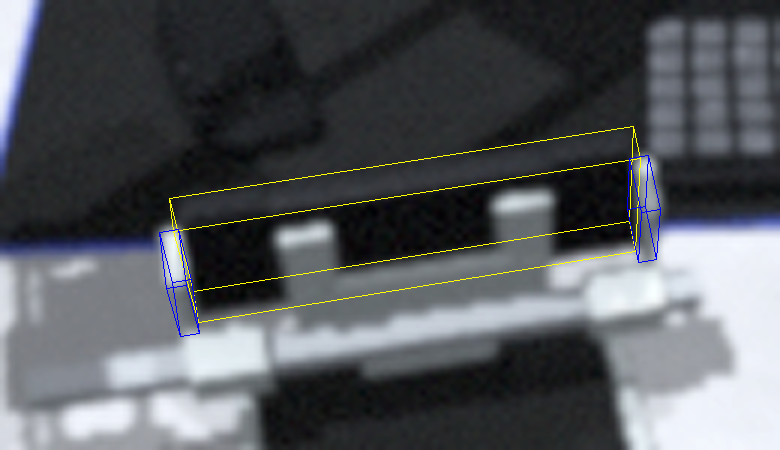

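View pics/u3.png

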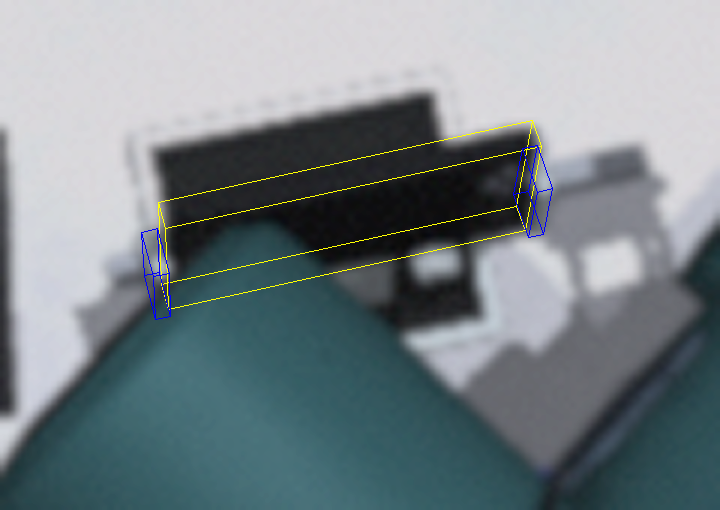

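View pics/u4.png

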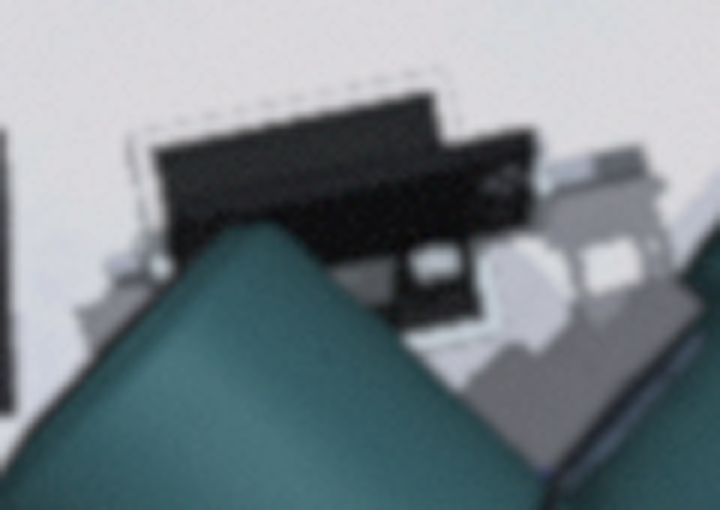

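Request:
apply_moves(
  series=[
    [-0.8,-0.3,0,0],
    [-0.8,-0.5,0,0],
    [-0.8,-0.5,0,0],
    [-0.8,-0.5,0,0],
    [-0.8,-0.5,0,0],
    [-0.8,-0.5,0,0],
    [-0.8,-0.5,0,0],
    [-0.8,-0.5,0,0],
    [-0.4,-0.3,0,0],
    [0,0,0,0],
  ],
)

```text
clock: 26.25
eef_pos: [0.4622, -0.6332, 0.3763]
tcp_rot: [0.633, 0.774, -0.001, -0.021]
wrist_force: [-0.3, -0.1, 0.2]
grip_width: 0.005
```

```bash
python3 - <<'E'
from h import *
fp(-12,-113,107)
for n in("scene","top"): np.save(n+".npy",viewer.get_image(n)); cv2.imwrite(f"pics/fin_{n}.png",np.load(n+".npy")[:,:,::-1])
p=np.load("stand.npy");p[4]=45
cb=[(cr2w(p,box((-15,0),(-95,95),(0,88))),(0,255,255))]+standboxes(p)[-2:]
over("top",330,165,120,85,6,"v3",cb);over("top",330,165,120,85,6,"v4",[])
for l in ("console","clamp"):
    for d in spotter.cut_out("scene",l)[:1]: print(l,d["confidence"],d["uv"])
E
```

```text
finger pt stand mm [-114.6 -410.2  204.4] units [11.72  4.34  4.15] F stand [-0.3 -0.1  0.2] grip 0.4 t 26.25
console 0.68 [247.5, 192.5]
clamp 0.77 [218.6, 216.8]
```

View pics/v3.png

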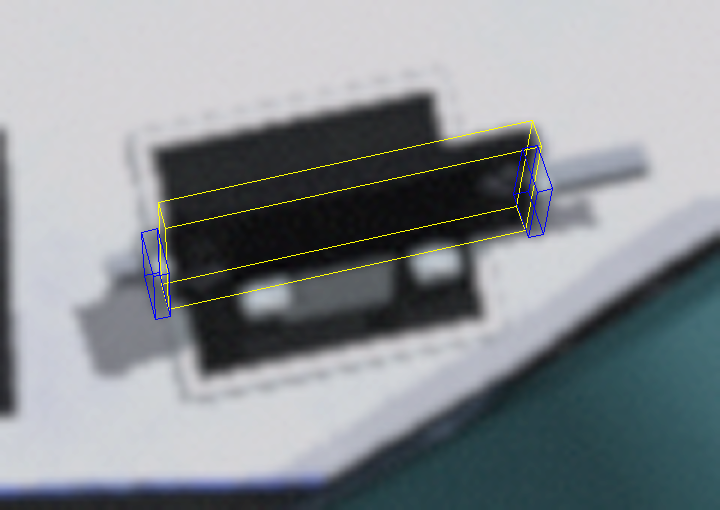

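View pics/v4.png

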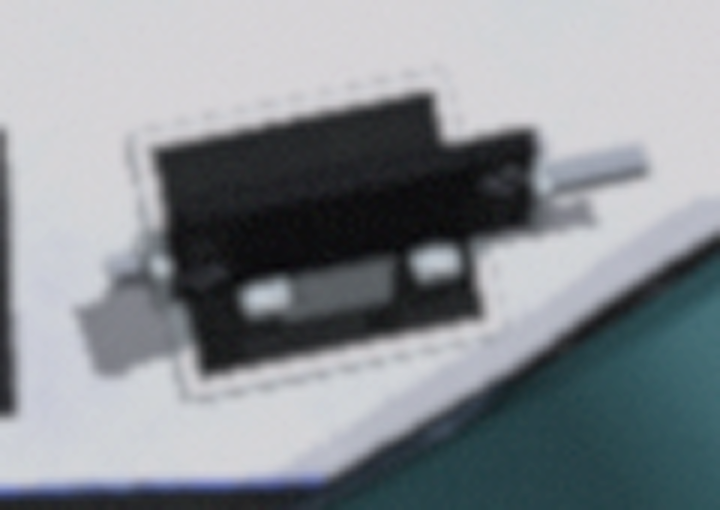

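View pics/fin_scene.png

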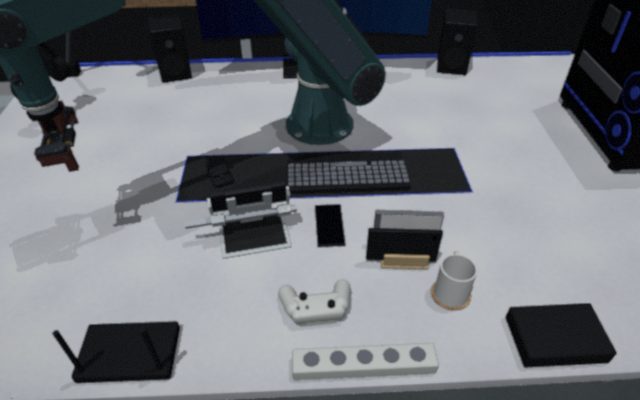

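```bash
python3 - <<'E'
from h import *
p=np.load("stand.npy");p[4]=45
L=[(cr2w(p,box((-24,0),(y-11,y+11),(0,0))),(0,255,0)) for y in (-45,45)]
L+=[(cr2w(p,box((-15,-15),(-95,95),(0,88))),(0,255,255))]
over("top",360,190,55,35,14,"w1",L);over("top",360,190,55,35,14,"w2",[])
im=cv2.imread("pics/top0.png")[:,:,::-1]
over("top",360,190,55,35,14,"w3",L[:2],im=im)
E
```

```text
(no output)
```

View pics/w1.png

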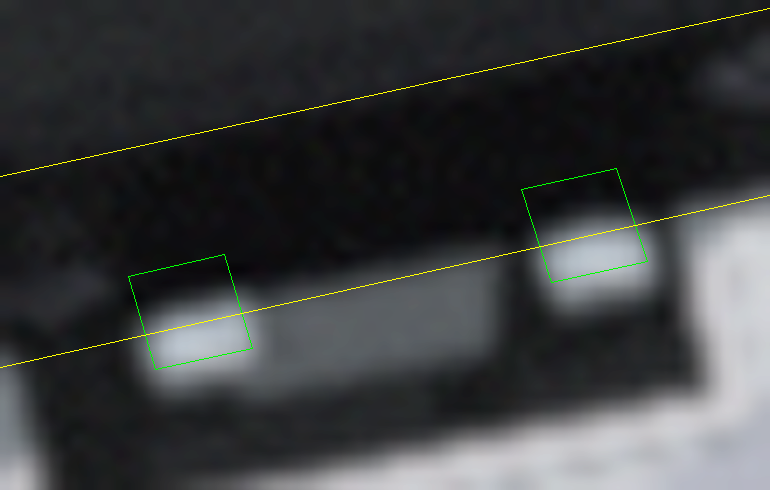

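View pics/w3.png

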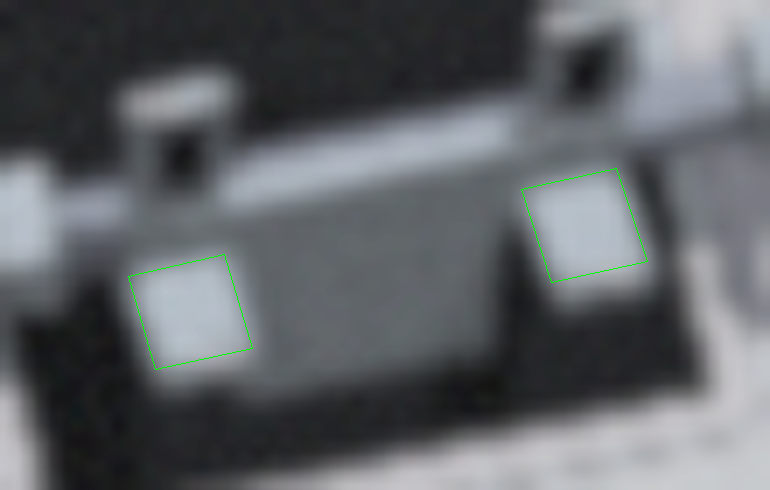

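```bash
python3 - <<'E'
import cv2,numpy as np
a=cv2.imread("pics/r5.png");b=cv2.imread("pics/v4.png");c=cv2.imread("pics/u3.png")
s=np.vstack([cv2.resize(x[215:345,160:500],None,fx=2.2,fy=2.2) for x in (a,b)])
cv2.imwrite("pics/cmp.png",s)
def bound(x,cols):
    g=cv2.GaussianBlur(cv2.cvtColor(x,cv2.COLOR_BGR2GRAY).astype(float),(0,0),2);o=[]
    for c0 in cols:
        col=g[235:335,c0-6:c0+7].mean(1);d=np.diff(col);o.append((c0,235+int(d.argmax()),235+int(d.argmin())))
    return o
print(bound(a,[256,266,276,425,435,445]));print(bound(b,[256,266,276,425,435,445]))
E
```

```text
[(256, 286, 265), (266, 284, 262), (276, 282, 260), (425, 249, 278), (435, 247, 272), (445, 245, 273)]
[(256, 284, 314), (266, 283, 309), (276, 278, 309), (425, 248, 279), (435, 326, 272), (445, 325, 273)]
```

View pics/cmp.png

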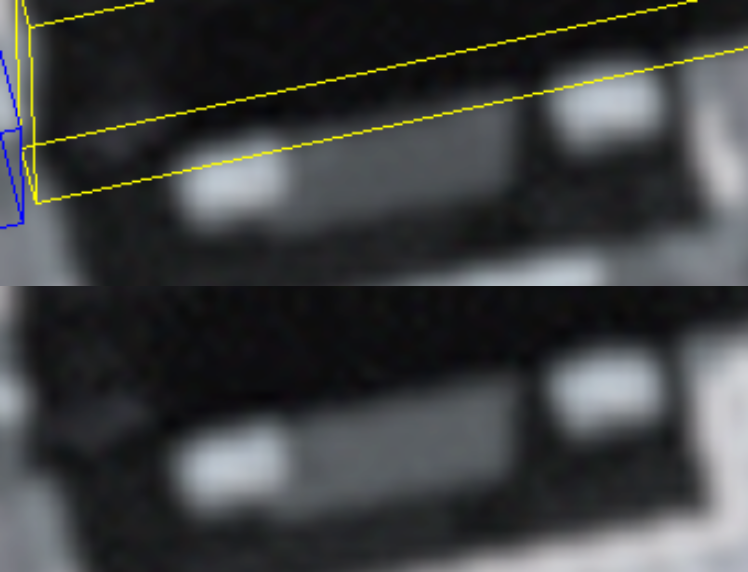

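```bash
python3 - <<'E'
from h import *
def prof(im,c0,c1,r0,r1):
    g=im[r0:r1,c0:c1].astype(float).mean(2).mean(1);return g.round(0)
o=cv2.imread("pics/top0.png")[:,:,::-1];n=np.load("top.npy")
for nm,im in (("orig",o),("now",n)):
    print(nm,"L",prof(im,373,376,203,222)); print(nm,"R",prof(im,400,403,198,216))
# expected edge under hypothesis: console seated; front-bottom edge row at those columns
p=np.load("stand.npy")
for dz in (0,2,4):
  for dx in (0,):
    a=proj("top",cr2w(p,[(-15,40,dz),(-15,50,dz),(-15,-40,dz),(-15,-50,dz)]));print(dz,a.round(1).tolist())
E
```

```text
orig L [ 72.  87.  89.  84.  90. 115. 137. 145. 146. 146. 144. 143. 133. 103.
  68.  40.  30.  30.  29.]
orig R [ 79.  89.  83.  87. 111. 135. 145. 146. 146. 146. 143. 132. 108.  78.
  48.  33.  30.  29.]
now L [ 12.  11.  14.  12.  11.  11.  10.  23.  58. 104. 139. 149. 140. 109.
  70.  40.  25.  25.  31.]
now R [ 12.  12.  11.  12.  11.  11.  19.  45.  90. 129. 146. 138. 113.  81.
  47.  26.  21.  25.]
0 [[374.9, 212.3], [371.8, 213.0], [399.9, 206.8], [403.1, 206.1]]
2 [[374.9, 212.0], [371.8, 212.7], [400.0, 206.5], [403.1, 205.8]]
4 [[374.9, 211.7], [371.8, 212.4], [400.0, 206.2], [403.1, 205.5]]
```

```bash
python3 - <<'E'
from plant import monitor, close_job
s=monitor.observe();print(s["clock"],s["wrist_force"]);print(close_job())
E
```

```text
26.45 [0.29325678 1.18501554 0.39381356]
the job is handed in; nothing more can be done
None
```

I took the console out of the organiser and set it on both ledges of the stand, leaning against the back rest with its screen to the front. I then slid the end clamp in with the shut fingers. I handed the job in at about 26.5 s of the 51 s; no verdict is reported.

**How the placing went:**
- I gripped the console by its top edge and touched its lower edge lightly to the back rest to check where the stand was. That came out about 2 mm further back than the cameras gave.
- I set the console upright on the ledges and opened the fingers in steps while moving them back, so it tilted onto the rest without dropping.
- My first push on the clamp was lined up so that the wide part of the finger would have met the console's end. I backed off and pushed from further forward.
- I stopped when the finger would go no further; by my measurement that was within 1 mm of a fully clamped console.

**What the last checks showed:**
- In both camera views the ends of the console and the two end walls line up with a properly clamped console. I saw no gap at either end.
- In the top view, equal parts of both ledges show in front of the console (5.25 and 5.2 px), so it is not tilted sideways.
- The other things on the desk look unmoved in the last picture; I did not measure them.
- The gripper was well clear of everything.

**What disagreed:** the console's lower edge appears 1 to 2 px higher than my model predicts in both views. I put that down to rounded edges, because the contact height when I lowered it matched to within 0.5 mm. I could not fully rule out that it sits a few millimetres high.

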